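# Put the tea carton from the railed rack into the tilt-out bin

## Robot

A 6-joint arm with a two-finger parallel gripper is mounted at the origin on a cart in front of the work surface, level with it; the furniture and walls round the work are solid. World frame = base frame: x ahead of the robot, y to its left, z up, the work surface at z = 0. Lengths are in mm, angles in rad, forces in N, time in s.
With the tool pointing down it reaches from about 375 to 975 mm from the base axis. Payload 3.8 kg.
Tool frame: the origin (TCP) lies at the very end of the fingers, on their centre line; the grasp point (between the pads) lies 19 mm behind it; z points along the fingers, y is the line along which they close (so a half turn about z gives the same grasp; the last joint's range is limited). The gripper opens to 85 mm and grips with 20 to 120 N. Pads are 22 mm wide; open, the fingers measure 114 mm over their backs; the gripper's body (76 mm by 85 mm) begins 54 mm behind the grasp point. The pads swing forward as they close: fully open they stand 13 mm farther back than shut.
Start: joints at [1.266, 0.264, 1.604, -0, 1.274, -0.037], TCP at [178.61, 650.935, 231.28] pointing down, gripper open.
Joint ranges: [-2.63, 2.63], [-0.94, 2.18], [0.31, 2.57], [-1.31, 4.45], [0, 2.66], [-2.55, 2.55]. Speed limits (rad/s): [2.57, 2.57, 3.14, 3.14, 3.14, 3.14].

## Interface

Orientations are given as a rotation vector (axis times angle).
In Python, from bench import env gives the robot as it stands. The module is installed in compiled form; this text tells all that it offers.
- The arm moves only by the tool carry_out, never from a script. Its arguments are lists of equal length, an entry for each row: "dr": the turn, a rotation vector about the tool's x, y, z in degrees, a list of three; "travel": the shift along the tool's x, y, z in m, a list of three; "gripper": the finger opening in m, from 0 to 0.0854. In form: {"dr": [[ax, ay, az], ...], "travel": [[tx, ty, tz], ...], "gripper": [gripper, ...]}. A call has 1 to 5 rows; each row is the pose to reach, as a shift and turn from the pose commanded when the call began, along the tool's axes at that moment; what a row does not reach only later rows make up. A row lasts 1/12 s, in which the tool goes at most 41.7 mm and 7.16 degrees, less where a joint would pass 70% of its speed; a pose out of reach is approached as far as the arm can. A call with a gripper value outside its range is refused whole. The fingers move at their own pace and stop on an object; the grip force is fixed at half the most. Time passes only in rows, so rows that repeat a pose let the fingers close. It gives the time, the measured TCP pose, the force, the opening and the grip force at its end, in the units of the state.
- env.state(): the state, without advancing time (a new reading comes with each control period).
- env.read_camera(name): name is "scene" or "top" or "wrist"; returns the picture (400x640x3 uint8, red, green, blue); there is no depth.
- env.calibration(name): a dict with "intrinsics" (3x3 intrinsics, pixels), "cam_to_world" (4x4, takes a point from camera to world coordinates). Camera axes: x right, y down, z forward; pixel columns grow to the right and rows downward; lengths in mm; the calibration is good to about 2 mm. A picture is of the moment at which its call begins: read the wrist's pose just before it. calibration takes no time and is no camera call; for the wrist camera it gives the pose at the moment of the call.
- env.job_done(): hands the job in; it is judged then, once.
The state is a dict: "time": time; "joints": joint angles; "joint_vel": joint speeds; "joint_torque": joint torques, N m; "position": TCP position; "orientation": TCP orientation; "ft_force": force on the tool from outside, world axes, zero at the start; "wrist_torque": the same for the moment, N m; "gripper_width": finger opening in mm; "gripper_force": force on a finger pad.
Only numpy, scipy, OpenCV 4.12 (cv2) and the standard library are available. Lean on these libraries where they do the work, as an engineer would, in place of code of your own. Each camera call takes 0.05 s, during which the arm holds its last target. There are 200 camera calls.

## Task

Put the tea carton away in the tilt-out bin. Lift the carton clear over the rack's front rail before you draw it forward, tip the bin open by its handle, stand the carton upright on the bin's floor (no dropping) and let go of it while the bin is tipped open; then push the bin back until it clicks fully home. Leave the jar and the shaker on the rack where they are.

Things in the scene. Friction and masses are not known exactly. Their poses are not given: they have to be found in the camera images.
- carton: Tea carton, upright closed box 54 x 68 x 90 mm high (89 solid), about 0.1 kg; the only box on the rack. Origin: centre of its underside; z up, x across the 54 mm width, y along the 68 mm width. It starts on the rack's shelf behind the rail, y roughly along the rack's x (yaw up to 0.1 rad off), so its two 54 mm-apart faces look sideways and can be pinched.
- rack: Fixed wooden rack, 284 mm wide (y), x = -56 to +82 mm, 274 mm high. Origin on the worktop under the carton's place; x into the rack, y left, z up. Shelf top z = 30. Side walls' inner faces y = +-130, only 120 high in front of x = +12. An upper board (z = 262 to 274) over all behind x = +12 blocks a vertical gripper; one leaning out to the front by about 28 degrees fits.
- rail: The rack's steel front retaining rail, fixed to it: bars along the rack's y at rack x = -50 mm, z = 43 to 68 mm, so its top is 38 mm above the shelf. Origin and axes are those of the rack.
- bin_unit: White housing of the tilt-out bin, fixed, 190 mm wide, x = -6 to +130 mm, 178 mm high. Origin on the worktop under the bin's pivot line (pivot along y at z = 20 mm); x points into the unit, away from the robot, y left, z up. A hood, underside z = 166 mm, covers it behind x = 55 mm; side walls 10 mm thick at y = +-90 mm.
- bin (a joint): Angle of the tilt-out bin about its bottom pivot: 0 = home, 0.55 = tipped open to its stop, top toward the robot. An over-centre spring snaps it shut below about 0.25 and throws it open above about 0.4. At the handle, along its arc, either way takes about 3 to 4 N to start; about 5 N of push on its floor also closes it, so load it gently.
- bin_floor (a point): Centre of the bin's inner floor, moving with it: x to the bin's back, y left, z up the bin's axis (vertical when shut, leaning to the robot by the joint angle when open). Inside: x = -53 (front panel) to +48 mm (back wall), y = +-75 mm; walls rise above the floor 69 (sides), 64 (back), 99 mm (front). Pivot 53 mm in front of and 6 mm below this point.
- bin_handle (a point): Middle of the bin's pull: a steel bar 12 mm thick, 110 mm long along y, 45 mm in front of the bin's front panel on arms at y = +-45 mm. When shut it is 55 mm in front of the pivot and 85 mm above it; axes as the bin floor's. The panel ends 20 mm above it. Pinch or hook it from above; to close, follow its arc (a level push on the open bar jams by friction).
- jar: Spice jar with a screw cap, 46 mm diameter, 106 mm high, standing on the rack's shelf to the left of the carton, centres about 12 cm apart. Origin: centre of the underside. Leave alone.
- shaker: Glass shaker, 44 mm diameter, 90 mm high, standing on the rack's upper board. Origin: centre of the underside. Leave alone.
Not all that is in view belongs to the job. What is shaped like the carton but blue is not meant.

How it is judged:
By the outcome, as a careful person would: the job done as asked, in the order asked, and still so for the second after the job is handed in, with the robot touching nothing.
It also fails if it takes over 72 s, if anything falls off the work surface, if the arm or the gripper's body presses on something with over 40 N, if the wrist force passes 120 N, or if a joint passes its speed limit or range.

## Working session

There is one attempt and no reset: what is moved stays moved. The work goes in short steps, Python scripts to look and compute and a tool call to move; the robot and the scene stay as the last step left them, time stands still between calls to the robot, and variables do not carry over. Pictures are saved under pics/ and viewed, at most 10 in all, crops included, and the job is handed in when it is done.

Besides the shell and the picture viewer there is one more tool, called after "Call:" as name(argument=value, ...), one argument or row to a line, values as JSON. carry_out: Moves the arm, as the interface text tells. Its arguments: {"type":"object","properties":{"dr":{"type":"array"},"travel":{"type":"array"},"gripper":{"type":"array"}},"required":["dr","travel","gripper"]}

```bash
mkdir -p pics; cat > h.py <<'E'
import numpy as np, cv2
from bench import env
from scipy.spatial.transform import Rotation as R
def ray(cal,u,v):
    K=cal["intrinsics"];T=np.array(cal["cam_to_world"])
    d=T[:3,:3]@np.linalg.solve(np.array(K),[u,v,1.]);return T[:3,3],d/np.linalg.norm(d)
def onplane(cal,u,v,z):
    o,d=ray(cal,u,v);return o+d*(z-o[2])/d[2]
def tri(c1,p1,c2,p2):
    o1,d1=ray(c1,*p1);o2,d2=ray(c2,*p2)
    s=np.linalg.lstsq(np.c_[d1,-d2],o2-o1,rcond=None)[0]
    a,b=o1+d1*s[0],o2+d2*s[1];return (a+b)/2,np.linalg.norm(a-b)
def proj(cal,P):
    T=np.array(cal["cam_to_world"]);p=T[:3,:3].T@(np.array(P,float)-T[:3,3]);q=np.array(cal["intrinsics"])@p;return q[:2]/q[2]
def save(n,f): cv2.imwrite(f"pics/{f}.png",env.read_camera(n)[:,:,::-1])
E
python3 - <<'E'
from h import *
np.set_printoptions(precision=1,suppress=True)
for n in("scene","top"):
    im=env.read_camera(n);cv2.imwrite(f"pics/{n}.png",im[:,:,::-1]);print(n,np.array(env.calibration(n)["cam_to_world"]))
s=env.state();print(s)
E
```

```text
scene [[  -0.6   -0.4    0.7 -322. ]
 [  -0.8    0.3   -0.5  784.5]
 [  -0.    -0.9   -0.5  725.7]
 [   0.     0.     0.     1. ]]
top [[   0.    -1.     0.1  415.9]
 [  -1.    -0.     0.   202.1]
 [  -0.    -0.1   -1.  1324. ]
 [   0.     0.     0.     1. ]]
{'time': 0.1, 'joints': array([ 1.3,  0.3,  1.6,  0. ,  1.3, -0. ]), 'joint_vel': array([-0., -0., -0., -0., -0.,  0.]), 'joint_torque': array([ -0. , -51.7, -36.9,  -0. ,   0. ,   0. ]), 'position': array([178.4, 650.3, 230.1]), 'orientation': array([-0.4, -3.1,  0. ]), 'ft_force': array([ 0.1, -0.6,  0.8]), 'wrist_torque': array([ 0., -0.,  0.]), 'gripper_force': 0.0, 'gripper_width': 85.60243673856468}
```

View pics/scene.png

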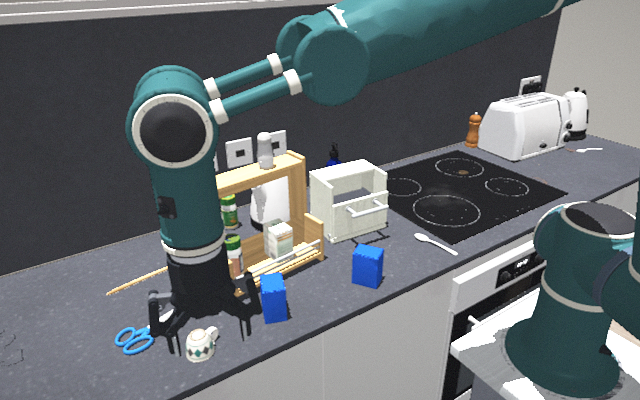

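View pics/top.png

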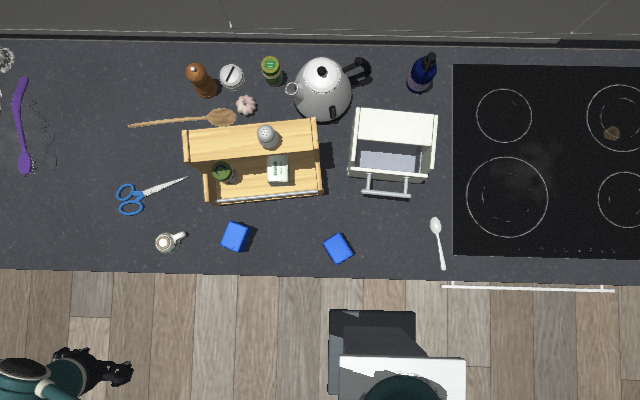

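The only box on the rack is the white and green carton, at top (278,168) and scene (280,240). The other two boxes, at top (236,236) and (339,248), are blue and stand on the worktop, so they aren't meant. I'll confirm this in an enlarged crop, which I'll also use for measuring.

```bash
python3 - <<'E'
import cv2
a=cv2.imread("pics/top.png")[98:212,178:445];cv2.imwrite("pics/c1.png",cv2.resize(a,None,fx=2.99,fy=3,interpolation=cv2.INTER_CUBIC))
b=cv2.imread("pics/scene.png")[125:300,200:400];cv2.imwrite("pics/c2.png",cv2.resize(b,None,fx=3.4,fy=3.4,interpolation=cv2.INTER_CUBIC))
E
```

```text
(no output)
```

View pics/c1.png

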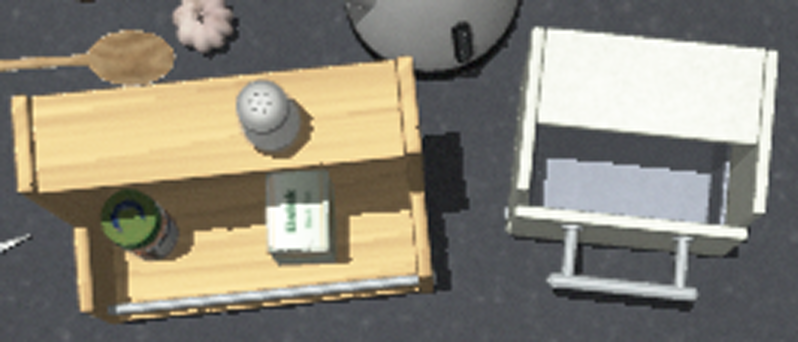

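View pics/c2.png

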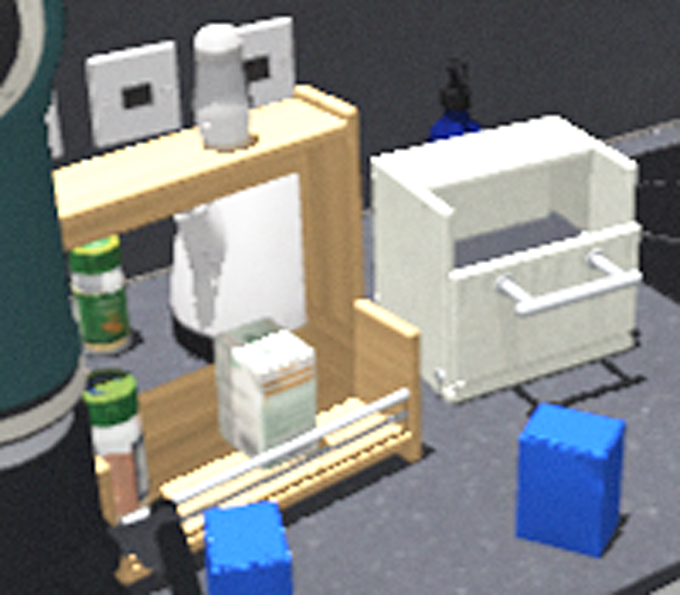

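```bash
python3 - <<'E'
from h import *
np.set_printoptions(precision=1,suppress=True)
c=env.calibration("top");s=env.calibration("scene")
def P(x,y,z): return onplane(c,178+x/2.988-.3,98+y/3-.3,z)
def S(x,y): return (200+x/3.4-.3,125+y/3.4-.3)
def T(x,y): return (178+x/2.988-.3,98+y/3-.3)
g=lambda n,*a:print(n,P(*a))
g("rail L",115,309,68);g("rail R",417,283,68)
for q in [(12,97),(20,190),(412,57),(422,152)]: g("board",*q,274)
for q in [(267,252),(332,249),(267,172),(329,170)]: g("carton",*q,119)
g("handle L",551,282,105);g("handle R",694,294,105)
for q in [(535,28),(777,50),(768,142),(530,122)]: g("hood",*q,178)
g("panel L",516,212,125);g("panel R",746,236,125)
print("tri handle",tri(c,T(551,282),s,S(522,308)),tri(c,T(694,294),s,S(638,276)))
print("tri carton",tri(c,T(269,250),s,S(253,374)),tri(c,T(331,249),s,S(314,352)))
print("tri rail R",tri(c,T(417,280),s,S(408,395)))
print("board R front",tri(c,T(422,152),s,S(357,110)))
print(R.from_rotvec(env.state()["orientation"]).as_matrix())
w=env.calibration("wrist");print(w["intrinsics"],np.array(w["cam_to_world"]))
E
```

```text
rail L [530.8 475.4  68. ]
rail R [558.7 224.5  68. ]
board [660.  510.6 274. ]
board [593.9 501.4 274. ]
board [694.9 228.5 274. ]
board [627.4 219.7 274. ]
carton [574.8 344.3 119. ]
carton [578.5 292.3 119. ]
carton [639.5 346.6 119. ]
carton [642.2 296.7 119. ]
handle L [558.  115.9 105. ]
handle R [551.1   1.  105. ]
hood [745.2 136.8 178. ]
hood [732.  -48.8 178. ]
hood [660.5 -42.2 178. ]
hood [671.8 139.3 178. ]
panel L [610.8 146.1 125. ]
panel R [596.  -36.4 125. ]
tri handle (array([557.8, 116.1, 106.8]), np.float64(0.07601097263163745)) (array([551.2,   0.7, 103.6]), np.float64(0.1946522698614441))
tri carton (array([578.2, 345.1, 114.4]), np.float64(4.103561683086446)) (array([579.4, 294. , 115.5]), np.float64(1.571167170415128))
tri rail R (array([561.5, 224.1,  61.7]), np.float64(1.4269809275143557))
board R front (array([627.3, 220.7, 278.1]), np.float64(2.480868339095263))
[[-1.   0.3 -0. ]
 [ 0.3  1.  -0. ]
 [ 0.  -0.  -1. ]]
[[302.8   0.  318. ]
 [  0.  302.8 203.1]
 [  0.    0.    1. ]] [[  0.3   0.9   0.3 114.8]
 [  1.   -0.3  -0.1 667.4]
 [ -0.    0.3  -1.  372. ]
 [  0.    0.    0.    1. ]]
```

```bash
cat >> h.py <<'E'
def frame(zdir,yaw_y,):
    "tool z along zdir, tool y closest to horizontal dir at angle yaw_y"
    z=np.array(zdir,float);z/=np.linalg.norm(z);y=np.array([np.cos(yaw_y),np.sin(yaw_y),0]);y-=z*(y@z);y/=np.linalg.norm(y)
    return np.c_[np.cross(y,z),y,z]
def now():
    s=env.state();return np.array(s["position"]),R.from_rotvec(s["orientation"]).as_matrix()
def plan(targets,start=None,rows=1):
    "targets: list of calls, each a list of (p,Rm); prints dr/travel relative to pose at start of each call"
    p,M=start or now()
    for call in targets:
        D=[];Tv=[]
        for q,N in call:
            D.append(np.round(np.degrees(R.from_matrix(M.T@N).as_rotvec()),1).tolist());Tv.append(np.round(M.T@(np.array(q)-p)/1000,4).tolist())
        print("dr",D,"travel",Tv,"|dp|%.0f ang %.0f"%(np.linalg.norm(Tv[-1])*1000,np.linalg.norm(D[-1])))
        p,M=p+M@np.array(Tv[-1])*1000,M@R.from_rotvec(np.radians(D[-1])).as_matrix()
from scipy.spatial.transform import Slerp
def seg(a,b,n):
    "n call end poses from a to b, one row each"
    S=Slerp([0,1],R.from_matrix([a[1],b[1]]))
    return [[(a[0]+(np.array(b[0])-a[0])*k/n,S(k/n).as_matrix())] for k in range(1,n+1)]
YB=-0.07;UX=np.array([np.cos(YB),np.sin(YB),0]);UY=np.array([-UX[1],UX[0],0]);Z=np.array([0,0,1.])
B0=np.array([609.2,54.,20.])      # pivot
def binp(x,z,th,y=0):  # pivot-frame coords in bin axes -> world
    return B0+UX*(x*np.cos(th)-z*np.sin(th))+Z*(x*np.sin(th)+z*np.cos(th))+UY*y
def bdown(th): return UX*np.sin(th)-Z*np.cos(th)
E
python3 - <<'E'
from h import *
a=now();N=frame([0,0,-1],YB)
m=Slerp([0,1],R.from_matrix([a[1],N]))(.55).as_matrix()
h=binp(-55,85,0)
print(h)
b=(np.array([370,354,260.]),m);c=(np.array([h[0],h[1],200.]),N)
plan(seg(a,b,2)+seg(b,c,2))
E
```

```text
[554.33469499  57.8468566  105.        ]
dr [[-0.0, 0.0, 21.6]] travel [[-0.1316, -0.1176, -0.0147]] |dp|177 ang 22
dr [[-0.0, 0.1, 21.7]] travel [[-0.1656, -0.0608, -0.0148]] |dp|177 ang 22
dr [[-0.1, -0.0, 17.7]] travel [[-0.1744, 0.0017, 0.03]] |dp|177 ang 18
dr [[-0.0, -0.0, 17.7]] travel [[-0.1657, 0.0546, 0.0299]] |dp|177 ang 18
```

Call:
carry_out(
  dr=[
    [0,0,21.6],
    [0,0,21.6],
    [0,0,21.6],
    [0,0,21.6],
    [0,0,21.6],
  ],
  travel=[
    [-0.1316,-0.1176,-0.0147],
    [-0.1316,-0.1176,-0.0147],
    [-0.1316,-0.1176,-0.0147],
    [-0.1316,-0.1176,-0.0147],
    [-0.1316,-0.1176,-0.0147],
  ],
  gripper=[0.036,0.036,0.036,0.036,0.036],
)

```text
time: 0.52
position: [276.7, 498.3, 245.9]
orientation: [0.999, 2.976, -0.004]
ft_force: [-0.5, -0.1, -0.3]
gripper_width: 36.1
gripper_force: 0.0
```

Call:
carry_out(
  dr=[
    [0,0,21.7],
    [0,0,21.7],
    [0,0,21.7],
    [0,0,21.7],
    [0,0,21.7],
  ],
  travel=[
    [-0.1656,-0.0608,-0.0148],
    [-0.1656,-0.0608,-0.0148],
    [-0.1656,-0.0608,-0.0148],
    [-0.1656,-0.0608,-0.0148],
    [-0.1656,-0.0608,-0.0148],
  ],
  gripper=[0.036,0.036,0.036,0.036,0.036],
)

```text
time: 0.93
position: [372.5, 350.7, 261.1]
orientation: [1.542, 2.734, -0.001]
ft_force: [0.2, 1.5, -0.7]
gripper_width: 36.3
gripper_force: 0.0
```

Call:
carry_out(
  dr=[
    [0,0,17.7],
    [0,0,17.7],
    [0,0,17.7],
    [0,0,17.7],
    [0,0,17.7],
  ],
  travel=[
    [-0.1744,0.0017,0.03],
    [-0.1744,0.0017,0.03],
    [-0.1744,0.0017,0.03],
    [-0.1744,0.0017,0.03],
    [-0.1744,0.0017,0.03],
  ],
  gripper=[0.036,0.036,0.036,0.036,0.036],
)

```text
time: 1.35
position: [463.9, 202.5, 229.2]
orientation: [1.945, 2.466, -0.004]
ft_force: [-0.5, -0.3, -0.5]
gripper_width: 35.9
gripper_force: 0.0
```

Call:
carry_out(
  dr=[
    [0,0,17.7],
    [0,0,17.7],
    [0,0,17.7],
    [0,0,17.7],
    [0,0,17.7],
  ],
  travel=[
    [-0.1657,0.0546,0.0299],
    [-0.1657,0.0546,0.0299],
    [-0.1657,0.0546,0.0299],
    [-0.1657,0.0546,0.0299],
    [-0.1657,0.0546,0.0299],
  ],
  gripper=[0.036,0.036,0.036,0.036,0.036],
)

```text
time: 1.77
position: [556.4, 54.7, 199.4]
orientation: [2.3, 2.138, -0.002]
ft_force: [-0.3, 0.3, -0.2]
gripper_width: 36.0
gripper_force: 0.0
```

```bash
python3 - <<'E'
from h import *
np.set_printoptions(precision=2,suppress=True)
p,M=now();print(p,M,env.state()["joints"])
cal=env.calibration("wrist");im=env.read_camera("wrist")
h=binp(-55,85,0);print([proj(cal,h+UY*k) for k in(-55,0,55)])
cv2.imwrite("pics/w1.png",im[:,:,::-1])
plan([[(h*[1,1,0]+[0,0,86],frame([0,0,-1],YB))]])
E
```

```text
[556.43  54.72 199.38] [[ 0.07  1.   -0.  ]
 [ 1.   -0.07 -0.  ]
 [-0.   -0.   -1.  ]] [ 0.05  0.07  1.89 -0.    1.18  0.13]
[array([315.24, 263.09]), array([314.85, 200.91]), array([314.41, 130.9 ])]
dr [[-0.1, 0.1, -0.2]] travel [[0.0027, -0.0018, 0.1133]] |dp|113 ang 0
```

View pics/w1.png

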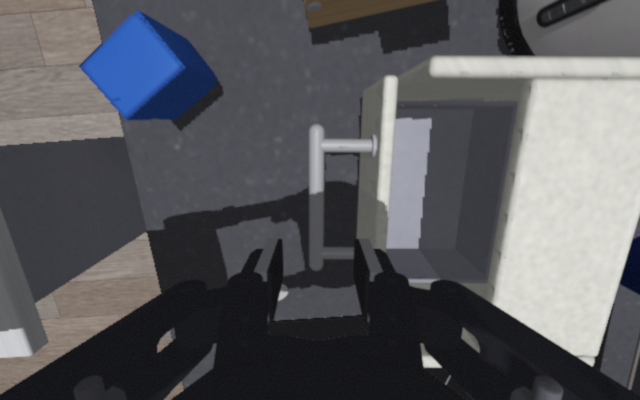

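The wrist view shows the bar at column 316, rows 128–270, about 1 px from the predicted position, so I'm descending and pinching it.

Call:
carry_out(
  dr=[
    [0,0,0],
    [0,0,0],
    [0,0,0],
    [0,0,0],
    [0,0,0],
  ],
  travel=[
    [0.0027,-0.0015,0.04],
    [0.0027,-0.0015,0.075],
    [0.0027,-0.0015,0.1],
    [0.0027,-0.0015,0.113],
    [0.0027,-0.0015,0.113],
  ],
  gripper=[0.036,0.036,0.036,0.036,0.036],
)

```text
time: 2.23
position: [549.8, 62.4, 84.1]
orientation: [-2.293, -2.14, 0.009]
ft_force: [-0.2, -0.3, -0.4]
gripper_width: 36.0
gripper_force: 0.0
```

Call:
carry_out(
  dr=[
    [0,0,0],
    [0,0,0],
    [0,0,0],
    [0,0,0],
    [0,0,0],
  ],
  travel=[
    [0,0,0],
    [0,0,0],
    [0,0,0],
    [0,0,0],
    [0,0,0],
  ],
  gripper=[0.0,0.0,0.0,0.0,0.0],
)

```text
time: 2.65
position: [555.0, 62.0, 90.1]
orientation: [2.297, 2.14, 0.006]
ft_force: [-0.5, 3.9, 3.8]
gripper_width: 10.1
gripper_force: 58.8
```

```bash
python3 - <<'E'
from h import *
s=env.state();print(s["position"],s["ft_force"],s["gripper_width"],s["gripper_force"])
T=lambda th:(binp(-55,85,th)+19*bdown(th),frame(bdown(th),YB))
print(T(0)[0])
plan([[T(t) for t in(.04,.08,.12,.16,.20)],[T(t) for t in(.24,.28,.32,.36,.40)],[T(t) for t in(.44,.48,.52,.54,.54)]],start=T(0))
E
```

```text
[555.0235515   62.02099157  90.06904933] [-0.45479123  3.88428469  3.78537706] 10.14872095519584 58.83944928646088
[554.33469499  57.8468566   86.        ]
dr [[-2.3, 0.0, 0.0], [-4.6, -0.0, 0.0], [-6.9, -0.0, -0.0], [-9.2, 0.0, -0.0], [-11.5, 0.0, -0.0]] travel [[0.0, -0.0026, 0.0023], [0.0, -0.0051, 0.0046], [0.0, -0.0075, 0.0071], [0.0, -0.0098, 0.0096], [0.0, -0.012, 0.0122]] |dp|17 ang 12
dr [[-2.3, 0.0, 0.0], [-4.5, -0.0, 0.0], [-6.8, -0.0, 0.0], [-9.1, 0.0, -0.0], [-11.4, 0.0, 0.0]] travel [[0.0, -0.0026, 0.0023], [0.0, -0.0051, 0.0046], [0.0, -0.0075, 0.0071], [0.0, -0.0098, 0.0096], [0.0, -0.012, 0.0123]] |dp|17 ang 11
dr [[-2.3, 0.0, -0.0], [-4.6, -0.0, 0.0], [-6.9, -0.0, 0.0], [-8.0, -0.0, 0.0], [-8.0, -0.0, 0.0]] travel [[-0.0, -0.0026, 0.0022], [-0.0, -0.0051, 0.0046], [-0.0, -0.0075, 0.007], [0.0, -0.0087, 0.0083], [0.0, -0.0087, 0.0083]] |dp|12 ang 8
```

Call:
carry_out(
  dr=[
    [-2.3,0,0],
    [-4.6,0,0],
    [-6.9,0,0],
    [-9.2,0,0],
    [-11.5,0,0],
  ],
  travel=[
    [0,-0.0026,0.0023],
    [0,-0.0051,0.0046],
    [0,-0.0075,0.0071],
    [0,-0.0098,0.0096],
    [0,-0.012,0.0122],
  ],
  gripper=[0.0,0.0,0.0,0.0,0.0],
)

```text
time: 3.07
position: [542.4, 63.0, 77.9]
orientation: [2.185, 2.034, 0.212]
ft_force: [-2.6, 4.5, 4.9]
gripper_width: 9.9
gripper_force: 59.5
```

Call:
carry_out(
  dr=[
    [-2.3,0,0],
    [-4.6,0,0],
    [-6.9,0,0],
    [-9.2,0,0],
    [-11.5,0,0],
  ],
  travel=[
    [0,-0.0026,0.0023],
    [0,-0.0051,0.0046],
    [0,-0.0075,0.0071],
    [0,-0.0098,0.0096],
    [0,-0.012,0.0122],
  ],
  gripper=[0.0,0.0,0.0,0.0,0.0],
)

```text
time: 3.48
position: [531.6, 63.9, 62.2]
orientation: [2.065, 1.922, 0.395]
ft_force: [-4.4, 6.5, 2.3]
gripper_width: 9.9
gripper_force: 59.5
```

Call:
carry_out(
  dr=[
    [-2.3,0,0],
    [-4.6,0,0],
    [-6.9,0,0],
    [-8,0,0],
    [-8,0,0],
  ],
  travel=[
    [0,-0.0026,0.0022],
    [0,-0.0051,0.0046],
    [0,-0.0075,0.007],
    [0,-0.0087,0.0083],
    [0,-0.0087,0.0083],
  ],
  gripper=[0.0,0.0,0.0,0.0,0.0],
)

```text
time: 3.9
position: [526.5, 64.2, 50.9]
orientation: [1.973, 1.841, 0.514]
ft_force: [-11.7, 10.9, 7.8]
gripper_width: 9.7
gripper_force: 62.0
```

```bash
python3 - <<'E'
from h import *
s=env.state();print(s["position"],s["joints"],s["gripper_width"])
print(binp(-55,85,.54)+19*bdown(.54))
E
```

```text
[526.53497795  64.23333323  50.87907457] [ 0.1461486  -0.06121558  2.45054557 -0.46912555  0.24435031  0.64224471] 9.677491909253314
[528.29167798  59.67285123  48.33129343]
```

Call:
carry_out(
  dr=[
    [0,0,0],
    [0,0,0],
    [0,0,0],
    [0,0,0],
    [0,0,0],
  ],
  travel=[
    [0,0,0],
    [0,0,0],
    [0,0,0],
    [0,0,0],
    [0,0,0],
  ],
  gripper=[0.036,0.036,0.036,0.036,0.036],
)

```text
time: 4.32
position: [527.7, 62.8, 50.6]
orientation: [1.975, 1.84, 0.511]
ft_force: [-0.6, -0.7, -0.2]
gripper_width: 36.3
gripper_force: 0.0
```

Call:
carry_out(
  dr=[
    [0,0,0],
    [0,0,0],
    [0,0,0],
    [0,0,0],
    [5,0,0],
  ],
  travel=[
    [0,0,-0.02],
    [0,0,-0.05],
    [0,0,-0.08],
    [0,0,-0.11],
    [0,0,-0.14],
  ],
  gripper=[0.036,0.036,0.036,0.036,0.036],
)

```text
time: 4.73
position: [449.2, 67.5, 166.4]
orientation: [2.035, 1.899, 0.427]
ft_force: [0.1, -1.0, -1.3]
gripper_width: 36.0
gripper_force: 0.0
```

```bash
python3 - <<'E'
from h import *
np.set_printoptions(precision=3,suppress=True)
s=env.state();print(s["position"],s["joints"],s["ft_force"])
im=env.read_camera("top")[:,:,::-1][98:212,178:445];cv2.imwrite("pics/t2.png",cv2.resize(im,None,fx=2.99,fy=3,interpolation=cv2.INTER_CUBIC))
# fit planar kinematics from known poses (j4~0 ones): a1,h,L2,L3(+offset angle),L6
from scipy.optimize import least_squares
D=[([.264,1.604,1.274],np.hypot(178.61,650.935),231.28),([.07,1.89,1.18],np.hypot(556.43,54.72),199.4)]
print(D)
E
```

```text
[449.188  67.531 166.436] [ 0.176 -0.408  2.417 -0.164  0.706  0.347] [ 0.14  -1.005 -1.305]
[([0.264, 1.604, 1.274], np.float64(674.9947454054735), 231.28), ([0.07, 1.89, 1.18], np.float64(559.1141415668181), 199.4)]
```

View pics/t2.png

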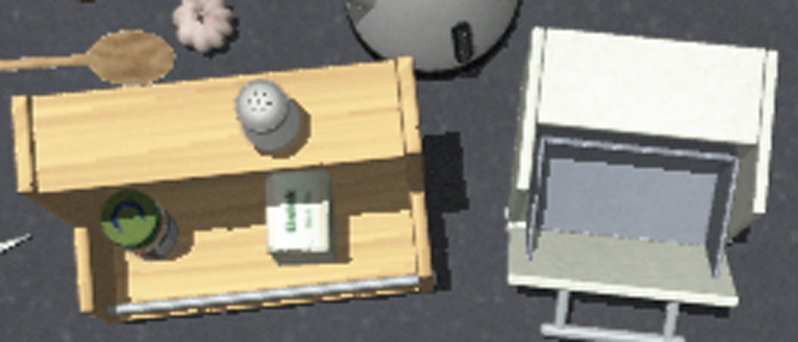

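```bash
cat >> h.py <<'E'
from scipy.optimize import least_squares
Ry=lambda a:R.from_euler('y',a).as_matrix();Rz=lambda a:R.from_euler('z',a).as_matrix()
def fk(q,k,full=False):
    a,h,L2,e,L3,L6=k;M=Rz(q[0]);p=M@[a,0,h];M=M@Ry(q[1]);p=p+M@[0,0,L2];M=M@Ry(q[2]);p=p+M@[e,0,L3]
    M=M@Rz(q[3])@Ry(q[4]);p=p+M@[0,0,L6];return (p,M) if full else p
E
python3 - <<'E'
from h import *
np.set_printoptions(precision=3,suppress=True)
D=[([1.266,.264,1.604,0,1.274],[178.61,650.935,231.28]),([.05,.07,1.89,0,1.18],[556.43,54.72,199.4]),
([.1461,-.0612,2.4505,-.4691,.2444],[526.5,64.2,50.9]),([.176,-.408,2.417,-.164,.706],[449.19,67.53,166.44])]
best=None
for sg in(1,):
  f=lambda k:np.concatenate([fk(q,k)-p for q,p in D]+[[ (k[0])*.02,(k[5]-300)*.02]])
  r=least_squares(f,[0,300,400,0,400,250]);print(r.x,r.fun)
q=D[2][0];print(fk(q,r.x,True)[1][:,2], R.from_rotvec([1.973,1.841,.514]).as_matrix()[:,2])
k=r.x;np.save("k.npy",k)
# reach check: carton placement
lo=[-2.63,-.94,.31,-1.31,0];hi=[2.63,2.18,2.57,4.45,2.66]
def ik(p,zd):
    g=lambda q:(lambda P,M:np.r_[P-p,(M[:,2]-zd)*300])(*fk(q,k,True))
    return min((least_squares(g,q0,bounds=(lo,hi)) for q0 in([.1,-.1,2,0,.5],[.1,0,2.2,-.5,.3],[.1,0,2.2,.5,.3])),key=lambda s:s.cost)
th=.55
for d in (10,15,20,25):
    dl=np.radians(d);zd=bdown(th+dl)
    # carton centre at bin x=+8 (pivot 61), base z 6; grasp 8 in front at h=72
    G=binp(61-8,6+72,th);
    for lift in(0,60,100):
        p=G+19*zd+lift*np.array(-bdown(th)); s=ik(p,zd);print(d,lift,p,s.cost,s.x)
E
```

```text
[ 79.157 105.278 436.302 -59.194 475.705 213.364] [ 20.987 -16.486  -0.891  15.456 -26.102   2.007  -0.148 -10.34    0.366
  -1.209 -10.817  -1.482   1.583  -1.733]
[ 0.516 -0.035 -0.856] [ 0.516 -0.035 -0.856]
10 0 [626.165  52.81   99.972] 1.599484241034616e-26 [ 0.129  0.05   2.272 -0.898  0.168]
10 60 [594.881  55.004 151.123] 2.7235422752755433e-27 [ 0.142 -0.097  2.288 -0.541  0.274]
10 100 [574.025  56.466 185.224] 4.847650410940226e-27 [ 0.152 -0.188  2.288 -0.428  0.36 ]
15 0 [627.355  52.727 101.124] 45.22605113586401 [ 0.13   0.038  2.293 -1.31   0.142]
15 60 [596.07   54.921 152.275] 1.0330517199114072e-26 [ 0.148 -0.11   2.328 -0.912  0.2  ]
15 100 [575.214  56.383 186.376] 8.742619160031895e-27 [ 0.158 -0.206  2.329 -0.652  0.274]
20 0 [628.439  52.651 102.375] 509.7280724886387 [ 0.125  0.019  2.291 -1.31   0.134]
20 60 [597.155  54.845 153.526] 27.31933854155953 [ 0.15  -0.123  2.353 -1.31   0.172]
20 100 [576.298  56.307 187.627] 8.68318650269206e-27 [ 0.164 -0.218  2.368 -1.051  0.211]
25 0 [629.411  52.583 103.716] 1472.4454388526933 [ 0.12  -0.     2.289 -1.31   0.123]
25 60 [598.126  54.776 154.868] 436.26807513298104 [ 0.144 -0.144  2.353 -1.31   0.161]
25 100 [577.27   56.239 188.968] 68.82920403048581 [ 0.164 -0.235  2.386 -1.31   0.191]
```

```bash
cat >> h.py <<'E'
def fk(q,k,full=False):
    a,h,L2,e,L3,L6,d=k;M=Rz(q[0]);p=M@[a,d,h];M=M@Ry(q[1]);p=p+M@[0,0,L2];M=M@Ry(q[2]);p=p+M@[e,0,L3]
    M=M@Rz(q[3])@Ry(q[4]);p=p+M@[0,0,L6];return (p,M) if full else p
lo=[-2.63,-.94,.31,-1.31,0];hi=[2.63,2.18,2.57,4.45,2.66]
def ik(p,zd,k):
    g=lambda q:(lambda P,M:np.r_[P-p,(M[:,2]-zd)*300])(*fk(q,k,True))
    return min((least_squares(g,q0,bounds=(lo,hi)) for q0 in([.1,0,2.2,-.5,.3],[.1,0,2.2,.5,.3],[.1,0,2.2,2.5,.3])),key=lambda s:s.cost)
E
python3 - <<'E'
from h import *
np.set_printoptions(precision=3,suppress=True)
D=[([1.266,.264,1.604,0,1.274],[178.61,650.935,231.28]),([.05,.07,1.89,0,1.18],[556.43,54.72,199.4]),
([.1461,-.0612,2.4505,-.4691,.2444],[526.5,64.2,50.9]),([.176,-.408,2.417,-.164,.706],[449.19,67.53,166.44])]
f=lambda k:np.concatenate([fk(q,k)-p for q,p in D]+[[ (k[0])*.02]])
r=least_squares(f,[0,300,400,0,400,250,20]);print(r.x,np.abs(r.fun).max());k=r.x;np.save("k.npy",k)
th=.55
for yaw in(0,.15,.25,.35):
  A=np.array([np.cos(YB+yaw),np.sin(YB+yaw),0])
  n=-bdown(th)
  for d in (10,15,20,25):
    rot=R.from_rotvec(n*yaw).as_matrix();zd=rot@bdown(th+np.radians(d))
    o=[]
    for lift in(0,60,120):
        G=binp(60,6+72,th)-8*(rot@(np.cos(th)*UX+np.sin(th)*Z))+n*lift
        s=ik(G+19*zd,zd,k);o+=[round(s.cost),s.x[3:].round(2)]
    print(yaw,d,*o)
E
```

```text
[ -5.784 260.93  516.77    4.596 572.079 356.331  25.81 ] 1.0303986595463925
0 10 0 [-1.11  0.13] 0 [-0.59  0.23] 0 [-0.4   0.37]
0 15 0 [4.2  0.16] 0 [-1.16  0.16] 0 [-0.65  0.28]
0 20 0 [3.76 0.28] 0 [4.31 0.19] 0 [-1.11  0.21]
0 25 0 [3.59 0.42] 0 [3.87 0.29] 116 [-1.31  0.19]
0.15 10 0 [-0.93  0.1 ] 0 [-0.42  0.21] 0 [-0.28  0.35]
0.15 15 0 [3.86 0.11] 0 [-0.92  0.1 ] 0 [-0.41  0.24]
0.15 20 0 [3.42 0.24] 0 [3.93 0.11] 0 [-0.78  0.13]
0.15 25 0 [3.29 0.39] 0 [3.44 0.24] 51 [-1.31  0.06]
0.25 10 0 [-0.68  0.08] 0 [-0.28  0.2 ] 0 [-0.19  0.35]
0.25 15 0 [3.49 0.08] 0 [-0.5   0.08] 0 [-0.21  0.23]
0.25 20 0 [3.16 0.22] 0 [3.33 0.07] 0 [-0.24  0.1 ]
0.25 25 0 [3.08 0.38] 0 [3.08 0.22] 0 [3.08 0.04]
0.35 10 0 [-0.31  0.07] 0 [-0.14  0.2 ] 0 [-0.1   0.35]
0.35 15 0 [2.92 0.07] 0 [0.11 0.08] 0 [0.   0.23]
0.35 20 0 [2.88 0.22] 0 [2.44 0.08] 0 [0.36 0.12]
0.35 25 0 [2.87 0.37] 0 [2.7  0.22] 0 [1.79 0.09]
```

```bash
cat >> h.py <<'E'
def cpose(G,yaw,lean,back=0):
    f=np.array([np.cos(yaw),np.sin(yaw),0]);z=f*np.sin(lean)-Z*np.cos(lean)
    return np.array(G)+(19-back)*z,frame(z,yaw+np.pi/2)
E
python3 - <<'E'
from h import *
L=np.radians(11);c=np.array([611,320.5,105]);f=np.array([np.cos(.07),np.sin(.07),0])
T=cpose(c-16*f,.07,L,130);print(T[0])
a=now();mid=(np.array([440,200,270.]),Slerp([0,1],R.from_matrix([a[1],T[1]]))(.5).as_matrix())
plan(seg(a,mid,2)+seg(mid,T,2))
k=np.load("k.npy");print(ik(T[0],T[1][:,2],k).x)
E
```

```text
[573.91125483 317.89953903 213.96061736]
dr [[2.5, 3.4, -24.3]] travel [[0.065, 0.0098, -0.047]] |dp|81 ang 25
dr [[2.4, 3.5, -24.2]] travel [[0.0583, 0.0343, -0.0442]] |dp|81 ang 25
dr [[2.5, 3.4, -24.3]] travel [[0.0014, 0.0783, 0.0511]] |dp|94 ang 25
dr [[2.4, 3.4, -24.2]] travel [[-0.0342, 0.0734, 0.0468]] |dp|94 ang 25
[ 0.51071512  0.13193878  1.80567357 -0.09497752  1.0319437 ]
```

Call:
carry_out(
  dr=[
    [2.5,3.4,-24.3],
    [2.5,3.4,-24.3],
    [2.5,3.4,-24.3],
    [2.5,3.4,-24.3],
    [2.5,3.4,-24.3],
  ],
  travel=[
    [0.065,0.0098,-0.047],
    [0.065,0.0098,-0.047],
    [0.065,0.0098,-0.047],
    [0.065,0.0098,-0.047],
    [0.065,0.0098,-0.047],
  ],
  gripper=[0.085,0.085,0.085,0.085,0.085],
)

```text
time: 5.2
position: [449.0, 134.5, 218.1]
orientation: [1.586, 2.309, 0.35]
ft_force: [0.6, -1.0, 0.3]
gripper_width: 84.6
gripper_force: 0.0
```

Call:
carry_out(
  dr=[
    [2.4,3.5,-24.2],
    [2.4,3.5,-24.2],
    [2.4,3.5,-24.2],
    [2.4,3.5,-24.2],
    [2.4,3.5,-24.2],
  ],
  travel=[
    [0.0583,0.0343,-0.0442],
    [0.0583,0.0343,-0.0442],
    [0.0583,0.0343,-0.0442],
    [0.0583,0.0343,-0.0442],
    [0.0583,0.0343,-0.0442],
  ],
  gripper=[0.085,0.085,0.085,0.085,0.085],
)

```text
time: 5.62
position: [441.4, 199.7, 263.5]
orientation: [1.077, 2.63, 0.248]
ft_force: [-0.2, -0.3, -1.1]
gripper_width: 85.1
gripper_force: 0.0
```

Call:
carry_out(
  dr=[
    [2.5,3.4,-24.3],
    [2.5,3.4,-24.3],
    [2.5,3.4,-24.3],
    [2.5,3.4,-24.3],
    [2.5,3.4,-24.3],
  ],
  travel=[
    [0.0014,0.0783,0.0511],
    [0.0014,0.0783,0.0511],
    [0.0014,0.0783,0.0511],
    [0.0014,0.0783,0.0511],
    [0.0014,0.0783,0.0511],
  ],
  gripper=[0.085,0.085,0.085,0.085,0.085],
)

```text
time: 6.03
position: [508.5, 257.7, 233.4]
orientation: [0.51, 2.848, 0.128]
ft_force: [-0.4, 0.0, -0.3]
gripper_width: 85.2
gripper_force: 0.0
```

Call:
carry_out(
  dr=[
    [2.4,3.4,-24.2],
    [2.4,3.4,-24.2],
    [2.4,3.4,-24.2],
    [2.4,3.4,-24.2],
    [2.4,3.4,-24.2],
  ],
  travel=[
    [-0.0342,0.0734,0.0468],
    [-0.0342,0.0734,0.0468],
    [-0.0342,0.0734,0.0468],
    [-0.0342,0.0734,0.0468],
    [-0.0342,0.0734,0.0468],
  ],
  gripper=[0.085,0.085,0.085,0.085,0.085],
)

```text
time: 6.45
position: [575.5, 316.7, 206.1]
orientation: [-0.095, 2.945, 0.006]
ft_force: [-0.5, 0.5, -0.5]
gripper_width: 84.9
gripper_force: 0.0
```

```bash
python3 - <<'E'
from h import *
import pickle
s=env.state();print(s["position"],s["joints"],s["ft_force"])
cal=env.calibration("wrist");save("wrist","w2");pickle.dump(cal,open("w2.pkl","wb"))
f=np.array([np.cos(.07),np.sin(.07),0]);l=np.array([-f[1],f[0],0])
for a,b in((-34,27),(-34,-27),(34,27),(34,-27)): print(proj(cal,np.array([611,320.5,119])+a*f+b*l))
E
```

```text
[575.48094985 316.67075709 206.12539397] [ 0.51021481  0.13961713  1.81164515 -0.10025407  1.01735904 -1.08005052] [-0.46599738  0.4618849  -0.49113175]
[356.05947669 189.38527261]
[285.93561637 189.68053953]
[352.13725465 261.05657049]
[290.04819762 261.2480684 ]
```

View pics/w2.png

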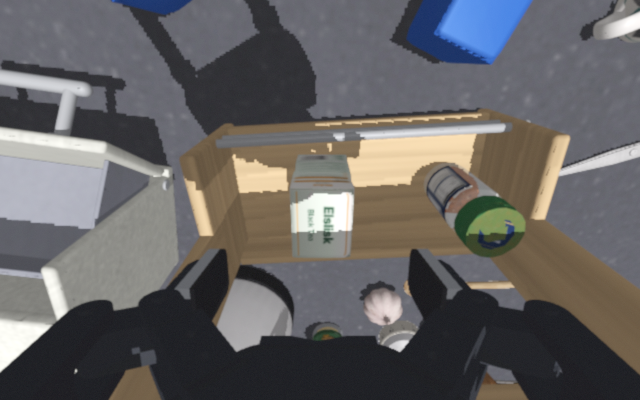

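```bash
python3 - <<'E'
from h import *
im=cv2.imread("pics/w2.png");hsv=cv2.cvtColor(im,cv2.COLOR_BGR2HSV)
m=(hsv[:,:,1]<60)&(hsv[:,:,2]>90)
for r in range(150,266,6):
    x=np.where(m[r,275:375])[0]+275;print(r,x.min() if len(x) else 0,x.max() if len(x) else 0,len(x),im[r,300].tolist(),im[r,322].tolist())
E
```

```text
150 0 0 0 [84, 110, 130] [86, 112, 133]
156 297 346 45 [124, 127, 128] [80, 79, 81]
162 296 347 52 [120, 125, 121] [118, 124, 119]
168 295 348 54 [125, 131, 126] [118, 125, 119]
174 293 350 58 [129, 134, 130] [125, 130, 127]
180 291 350 27 [101, 117, 132] [88, 110, 131]
186 290 353 64 [138, 139, 142] [123, 131, 139]
192 289 354 65 [124, 130, 126] [147, 154, 149]
198 290 354 64 [125, 131, 126] [247, 255, 250]
204 290 353 64 [234, 242, 237] [247, 255, 250]
210 290 353 64 [234, 242, 236] [237, 247, 239]
216 290 353 64 [234, 242, 236] [240, 249, 242]
222 291 352 60 [233, 242, 236] [236, 246, 238]
228 291 352 62 [233, 242, 236] [237, 247, 239]
234 291 351 53 [124, 130, 126] [120, 127, 121]
240 292 351 54 [123, 130, 126] [127, 135, 129]
246 292 350 58 [122, 129, 125] [135, 142, 137]
252 292 350 57 [122, 129, 126] [135, 142, 138]
258 367 374 8 [87, 112, 130] [96, 116, 129]
264 275 374 100 [116, 107, 108] [113, 104, 103]
```

```bash
python3 - <<'E'
from h import *
import pickle
np.set_printoptions(precision=1,suppress=True)
c=pickle.load(open("w2.pkl","rb"));print(np.array(c["cam_to_world"]))
for z in(30,): print("bottom",z,onplane(c,296.5,155,z),onplane(c,347,155,z))
for z in(119,112,105): print("top",z,*[onplane(c,u,v,z) for u,v in((289.5,191),(354.5,191),(292,256),(351,256))])
print("shelf rail ends z68",onplane(c,220,143,68),onplane(c,508,128,68))
t=env.calibration("top")
print(tri(t,(178+332/2.988-.3,98+249/3-.3),c,(289.5,191)),tri(t,(178+267/2.988-.3,98+252/3-.3),c,(354.5,191)))
E
```

```text
[[ -0.1   0.9   0.4 483.3]
 [  1.    0.1   0.  310.3]
 [ -0.    0.4  -0.9 332.6]
 [  0.    0.    0.    1. ]]
bottom 30 [578.9 293.5  30. ] [575.5 345.5  30. ]
top 119 [579.9 294.  119. ] [576.6 344.  119. ] [641.1 297.5 119. ] [637.8 348.2 119. ]
top 112 [583.1 293.4 112. ] [579.7 345.1 112. ] [646.3 297.1 112. ] [642.8 349.5 112. ]
top 105 [586.2 292.9 105. ] [582.7 346.2 105. ] [651.5 296.7 105. ] [647.9 350.7 105. ]
shelf rail ends z68 [560.3 227.4  68. ] [530.8 477.8  68. ]
(array([578.8, 293.1, 120.4]), np.float64(2.0988589940632756)) (array([574.1, 343.4, 124.8]), np.float64(0.5102400270994731))
```

```bash
python3 - <<'E'
from h import *
L=np.radians(11);c=np.array([611,321,105]);f=np.array([np.cos(.068),np.sin(.068),0])
env.read_camera("wrist")
print(now()[0])
env.read_camera("wrist");env.read_camera("wrist");print(now()[0])
T=lambda b:cpose(c-16*f,.068,L,b)
plan([[T(120),T(90),T(60),T(60),T(60)]])
plan([[T(120),T(90),T(60),T(60),T(60)],[T(40),T(20),T(8),T(0),T(0)]],start=T(130))
E
```

```text
[574.88436432 316.34401078 207.17971384]
[574.79272724 316.35651829 207.92027313]
dr [[-0.1, 0.3, -0.2], [-0.1, 0.3, -0.2], [-0.1, 0.3, -0.2], [-0.1, 0.3, -0.2], [-0.1, 0.3, -0.2]] travel [[-0.0004, 0.0022, 0.0039], [-0.0003, 0.0022, 0.0339], [-0.0001, 0.0022, 0.0639], [-0.0001, 0.0022, 0.0639], [-0.0001, 0.0022, 0.0639]] |dp|64 ang 0
dr [[0.0, 0.0, 0.0], [0.0, 0.0, 0.0], [0.0, 0.0, 0.0], [0.0, 0.0, 0.0], [0.0, 0.0, 0.0]] travel [[-0.0, -0.0, 0.01], [-0.0, -0.0, 0.04], [-0.0, 0.0, 0.07], [-0.0, 0.0, 0.07], [-0.0, 0.0, 0.07]] |dp|70 ang 0
dr [[0.0, 0.0, 0.0], [0.0, 0.0, 0.0], [0.0, 0.0, 0.0], [0.0, 0.0, 0.0], [0.0, 0.0, 0.0]] travel [[0.0, -0.0, 0.02], [0.0, 0.0, 0.04], [-0.0, -0.0, 0.052], [-0.0, -0.0, 0.06], [-0.0, -0.0, 0.06]] |dp|60 ang 0
```

Call:
carry_out(
  dr=[
    [0,0.3,0],
    [0,0.3,0],
    [0,0.3,0],
    [0,0.3,0],
    [0,0.3,0],
  ],
  travel=[
    [0,0.002,0.004],
    [0,0.002,0.034],
    [0,0.002,0.064],
    [0,0.002,0.064],
    [0,0.002,0.064],
  ],
  gripper=[0.085,0.085,0.085,0.085,0.085],
)

```text
time: 7.07
position: [585.7, 318.7, 142.6]
orientation: [-0.099, 2.953, 0.005]
ft_force: [-0.3, 0.2, 1.6]
gripper_width: 85.0
gripper_force: 0.0
```

```bash
python3 - <<'E'
from h import *
L=np.radians(11);c=np.array([611,321,105]);f=np.array([np.cos(.068),np.sin(.068),0])
T=lambda b:cpose(c-16*f,.068,L,b)
print(now()[0],T(60)[0],env.state()["ft_force"])
plan([[T(40),T(20),T(8),T(0),T(0)]])
E
```

```text
[585.74048078 318.71878445 142.55306547] [587.23188914 319.38127269 145.24671452] [-0.34658937  0.19892154  1.59426713]
dr [[-0.2, -0.3, -0.0], [-0.2, -0.3, -0.0], [-0.2, -0.3, -0.0], [-0.2, -0.3, -0.0], [-0.2, -0.3, -0.0]] travel [[-0.0021, 0.0006, 0.0176], [-0.0022, 0.0007, 0.0376], [-0.0023, 0.0007, 0.0496], [-0.0023, 0.0007, 0.0576], [-0.0023, 0.0007, 0.0576]] |dp|58 ang 0
```

Call:
carry_out(
  dr=[
    [0,0,0],
    [0,0,0],
    [0,0,0],
    [0,0,0],
    [0,0,0],
  ],
  travel=[
    [-0.002,0.0006,0.0176],
    [-0.002,0.0007,0.0376],
    [-0.002,0.0007,0.0496],
    [-0.002,0.0007,0.057],
    [-0.002,0.0007,0.057],
  ],
  gripper=[0.085,0.085,0.085,0.085,0.085],
)

```text
time: 7.48
position: [599.7, 321.0, 88.3]
orientation: [-0.1, 2.951, 0.007]
ft_force: [-0.2, 0.5, -0.7]
gripper_width: 85.3
gripper_force: 0.0
```

Call:
carry_out(
  dr=[
    [0,0,0],
    [0,0,0],
    [0,0,0],
    [0,0,0],
    [0,0,0],
  ],
  travel=[
    [0,0,0],
    [0,0,0],
    [0,0,0],
    [0,0,0],
    [0,0,0],
  ],
  gripper=[0.045,0.045,0.045,0.045,0.045],
)

```text
time: 7.9
position: [601.3, 322.0, 91.2]
orientation: [-0.1, 2.946, 0.01]
ft_force: [-0.3, -2.0, 5.7]
gripper_width: 53.6
gripper_force: 64.0
```

```bash
python3 - <<'E'
from h import *
L=np.radians(11);c=np.array([611,321,105]);f=np.array([np.cos(.068),np.sin(.068),0])
p,M=now();print(p,cpose(c-16*f,.068,L)[0],np.degrees(np.arcsin(M[:2,2])),env.state()["gripper_width"],env.state()["ft_force"])
# lift with tilt about grasp point G: up 56, tilt 14 deg
G=p-19*M[:,2];yaw=np.arctan2(M[1,2],M[0,2]);print("yaw",yaw)
def T(up,t,fw=0):
    Q=R.from_rotvec(M[:,1]*s*np.radians(t)).as_matrix()@M;return G+[0,0,up]-fw*f+19*Q[:,2],Q
s=-1
if T(0,10)[1][0,2]<M[0,2]: s=1
print(T(0,14)[1][:,2])
plan([[T(10,1),T(20,4),T(30,7),T(42,10.5),T(57,14)]],start=(p,M))
E
```

```text
[601.30606081 321.96435775  91.15195376] [598.65397003 320.15917357  86.34908351] [11.07514754  0.74686292] 53.593955233997065 [-0.29474872 -1.99111657  5.67744781]
yaw 0.06775193836403197
[ 0.42323682  0.02878067 -0.90556185]
dr [[0.0, -1.0, 0.0], [0.0, -4.0, 0.0], [-0.0, -7.0, 0.0], [0.0, -10.5, 0.0], [-0.0, -14.0, -0.0]] travel [[-0.0023, -0.0, -0.0098], [-0.0052, -0.0, -0.0197], [-0.0081, -0.0, -0.0296], [-0.0115, -0.0, -0.0415], [-0.0156, -0.0, -0.0565]] |dp|59 ang 14
```

Call:
carry_out(
  dr=[
    [0,-1,0],
    [0,-4,0],
    [0,-7,0],
    [0,-10.5,0],
    [0,-14,0],
  ],
  travel=[
    [-0.0023,0,-0.0098],
    [-0.0052,0,-0.0197],
    [-0.0081,0,-0.0296],
    [-0.0115,0,-0.0415],
    [-0.0156,0,-0.0565],
  ],
  gripper=[0.045,0.045,0.045,0.045,0.045],
)

```text
time: 8.32
position: [604.0, 321.3, 147.3]
orientation: [-0.092, 2.704, 0.018]
ft_force: [-0.3, 0.7, -1.5]
gripper_width: 53.3
gripper_force: 63.4
```

```bash
python3 - <<'E'
from h import *
env.read_camera("top")
p,M=now();G=p-19*M[:,2];s=env.state();print(p,G,M[:,2],s["ft_force"],s["gripper_width"],s["joints"])
# plan draw forward: up 8 then -x 130 
plan([[(p+[0,0,10],M),(p+[-20,0,12],M),(p+[-60,-4,16],M),(p+[-100,-8,20],M),(p+[-130,-10,25],M)]])
k=np.load("k.npy")
# placement options: grasp offset 14, h 80, rel lean 11
th=.55
for yaw in(0,.1,.2,.25,.3):
  n=-bdown(th);rot=R.from_rotvec(n*yaw).as_matrix();zd=rot@bdown(th+np.radians(11))
  print(yaw,[ (round(q.cost,1),q.x[[0,3,4]].round(2)) for q in (ik(binp(58,6+80,th,-8)-14*(rot@(np.cos(th)*UX+np.sin(th)*Z))+n*l+19*zd,zd,k) for l in(0,60,120))])
E
```

```text
[603.98932727 322.05930118 150.2372311 ] [595.88329883 321.50816076 167.41246174] [ 0.42663308  0.02900739 -0.90395951] [-1.42432976 -0.03131955  0.43582716] 53.678632536895165 [ 0.55526315  0.13357903  1.98215407 -0.33396396  0.6572363  -0.85645037]
dr [[0.0, 0.0, 0.0], [0.0, 0.0, 0.0], [0.0, 0.0, 0.0], [0.0, 0.0, 0.0], [0.0, 0.0, 0.0]] travel [[-0.0043, -0.0, -0.009], [0.0129, 0.0014, -0.0194], [0.0475, 0.0001, -0.0402], [0.0821, -0.0012, -0.061], [0.1072, -0.0011, -0.0784]] |dp|133 ang 0
0 [(np.float64(0.0), array([ 0.1 , -1.24,  0.12])), (np.float64(0.0), array([ 0.11, -0.6 ,  0.22])), (np.float64(0.0), array([ 0.13, -0.39,  0.36]))]
0.1 [(np.float64(0.0), array([ 0.08, -1.15,  0.09])), (np.float64(0.0), array([ 0.09, -0.46,  0.2 ])), (np.float64(0.0), array([ 0.11, -0.3 ,  0.35]))]
0.2 [(np.float64(0.0), array([ 0.06, -0.89,  0.06])), (np.float64(0.0), array([ 0.07, -0.29,  0.19])), (np.float64(0.0), array([ 0.08, -0.19,  0.34]))]
0.25 [(np.float64(0.0), array([ 0.05, -0.65,  0.05])), (np.float64(0.0), array([ 0.06, -0.2 ,  0.19])), (np.float64(0.0), array([ 0.07, -0.14,  0.34]))]
0.3 [(np.float64(0.0), array([ 0.04, -0.32,  0.05])), (np.float64(0.0), array([ 0.05, -0.11,  0.19])), (np.float64(0.0), array([ 0.06, -0.09,  0.34]))]
```

Call:
carry_out(
  dr=[
    [0,0,0],
    [0,0,0],
    [0,0,0],
    [0,0,0],
    [0,0,0],
  ],
  travel=[
    [-0.0043,0,-0.009],
    [0.013,0,-0.0194],
    [0.0475,0,-0.0402],
    [0.082,0,-0.061],
    [0.107,0,-0.0784],
  ],
  gripper=[0.045,0.045,0.045,0.045,0.045],
)

```text
time: 8.78
position: [472.5, 311.9, 172.7]
orientation: [-0.091, 2.709, 0.016]
ft_force: [-0.3, 0.7, -1.7]
gripper_width: 53.2
gripper_force: 63.4
```

```bash
cat >> h.py <<'E'
def place(lift,yaw=.25,x=58,y=-5,h=80,off=14,lean=11,th=.55):
    n=-bdown(th);rot=R.from_rotvec(n*yaw).as_matrix();zd=rot@bdown(th+np.radians(lean))
    bx=rot@(np.cos(th)*UX+np.sin(th)*Z);ly=rot@UY
    return binp(x,6+h,th,y)-off*bx+n*lift+19*zd,np.c_[np.cross(ly,zd),ly,zd]
E
python3 - <<'E'
from h import *
p,M=now();s=env.state();print(p,s["ft_force"],s["gripper_width"])
T=place(120);print(T[0],place(0)[0])
mid=(np.array([455,190,240.]),Slerp([0,1],R.from_matrix([M,T[1]]))(.5).as_matrix())
plan(seg((p,M),mid,1)+seg(mid,T,1))
E
```

```text
[472.53744561 311.87116351 172.73488411] [-0.30141254  0.72464536 -1.73887919] 53.19877140030691
[551.76225409  50.44192145 204.78143921] [614.33111426  46.05493348 102.47849656]
dr [[1.8, -8.6, -3.9]] travel [[-0.0047, -0.1206, -0.0715]] |dp|140 ang 10
dr [[1.9, -8.7, -3.8]] travel [[-0.0432, -0.1469, 0.0815]] |dp|173 ang 10
```

Call:
carry_out(
  dr=[
    [0.3,-1.7,-0.8],
    [0.7,-3.4,-1.6],
    [1.1,-5.2,-2.3],
    [1.8,-8.6,-3.9],
    [1.8,-8.6,-3.9],
  ],
  travel=[
    [0,-0.015,-0.025],
    [-0.002,-0.045,-0.055],
    [-0.0047,-0.08,-0.0715],
    [-0.0047,-0.12,-0.0715],
    [-0.0047,-0.1206,-0.0715],
  ],
  gripper=[0.045,0.045,0.045,0.045,0.045],
)

```text
time: 9.2
position: [454.5, 185.5, 238.9]
orientation: [-0.165, 2.552, -0.043]
ft_force: [-1.3, -0.8, -3.5]
gripper_width: 53.3
gripper_force: 63.9
```

Call:
carry_out(
  dr=[
    [0.4,-1.8,-0.8],
    [0.8,-3.6,-1.6],
    [1.2,-5.4,-2.4],
    [1.9,-8.7,-3.8],
    [1.9,-8.7,-3.8],
  ],
  travel=[
    [-0.003,-0.036,0.005],
    [-0.012,-0.073,0.02],
    [-0.025,-0.11,0.046],
    [-0.04,-0.14,0.075],
    [-0.0432,-0.1469,0.0815],
  ],
  gripper=[0.045,0.045,0.045,0.045,0.045],
)

```text
time: 9.62
position: [554.0, 47.8, 202.8]
orientation: [-0.229, 2.393, -0.091]
ft_force: [-1.2, 0.5, -3.0]
gripper_width: 53.6
gripper_force: 64.1
```

```bash
python3 - <<'E'
from h import *
a=env.read_camera("scene")[130:300,280:420][:,:,::-1];b=env.read_camera("top")[110:230,300:450][:,:,::-1]
a=cv2.resize(a,(400,486));b=cv2.resize(b,(400,320));b=cv2.copyMakeBorder(b,0,166,0,0,0)
cv2.imwrite("pics/p1.png",np.hstack([a,b]))
p,M=now();s=env.state();print(p,s["ft_force"],s["gripper_width"],s["joints"])
plan([[place(l) for l in(100,80,60,60,60)]])
E
```

```text
[554.37388647  48.56366352 203.08919722] [-0.02552555  0.48271492 -1.53598614] 53.413542912538134 [ 0.07518085 -0.34326285  2.41533405 -0.15766849  0.33817448 -1.55508532]
dr [[-0.1, -0.1, -0.3], [-0.1, -0.1, -0.3], [-0.1, -0.1, -0.3], [-0.1, -0.1, -0.3], [-0.1, -0.1, -0.3]] travel [[0.0042, 0.002, 0.0166], [0.008, 0.002, 0.0363], [0.0118, 0.002, 0.0559], [0.0118, 0.002, 0.0559], [0.0118, 0.002, 0.0559]] |dp|57 ang 0
```

View pics/p1.png

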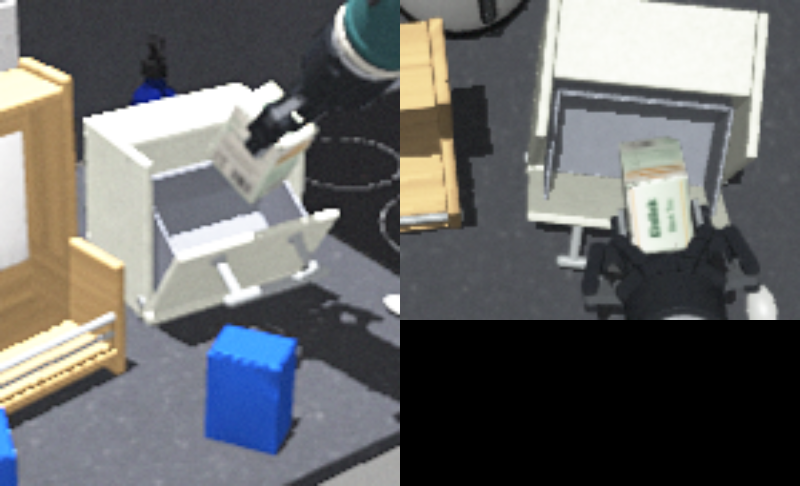

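Call:
carry_out(
  dr=[
    [0,0,0],
    [0,0,0],
    [0,0,0],
    [0,0,0],
    [0,0,0],
  ],
  travel=[
    [0.0042,0.002,0.0166],
    [0.008,0.002,0.0363],
    [0.0118,0.002,0.0559],
    [0.0118,0.002,0.0559],
    [0.0118,0.002,0.0559],
  ],
  gripper=[0.045,0.045,0.045,0.045,0.045],
)

```text
time: 10.13
position: [582.9, 51.9, 155.1]
orientation: [-0.233, 2.394, -0.087]
ft_force: [0.2, 0.5, -0.9]
gripper_width: 53.3
gripper_force: 64.1
```

```bash
python3 - <<'E'
from h import *
p,M=now();s=env.state();print(p,place(60)[0],s["ft_force"],s["gripper_width"],s["joints"])
plan([[place(l) for l in(50,40,30,22,22)]])
E
```

```text
[582.8555099   51.88296914 155.11016085] [583.04668418  48.24842746 153.62996789] [ 0.24235241  0.48489639 -0.87014344] 53.33821622755467 [ 0.0750414  -0.19612643  2.41242606 -0.25396315  0.19422376 -1.45928439]
dr [[0.1, 0.1, -0.0], [0.1, 0.1, -0.0], [0.1, 0.1, -0.0], [0.1, 0.1, -0.0], [0.1, 0.1, -0.0]] travel [[0.0035, -0.0034, 0.011], [0.0054, -0.0034, 0.0208], [0.0073, -0.0035, 0.0307], [0.0088, -0.0035, 0.0385], [0.0088, -0.0035, 0.0385]] |dp|40 ang 0
```

Call:
carry_out(
  dr=[
    [0,0,0],
    [0,0,0],
    [0,0,0],
    [0,0,0],
    [0,0,0],
  ],
  travel=[
    [0.0035,-0.002,0.011],
    [0.0054,-0.002,0.0208],
    [0.0073,-0.002,0.0307],
    [0.0088,-0.002,0.0385],
    [0.0088,-0.002,0.0385],
  ],
  gripper=[0.045,0.045,0.045,0.045,0.045],
)

```text
time: 10.55
position: [603.7, 48.2, 122.9]
orientation: [-0.233, 2.39, -0.088]
ft_force: [-0.9, -0.4, -1.8]
gripper_width: 53.3
gripper_force: 64.2
```

```bash
python3 - <<'E'
from h import *
env.read_camera("wrist")
p,M=now();s=env.state();print(p,place(22)[0],s["ft_force"],s["wrist_torque"],s["joints"])
plan([[place(l) for l in(20,17,14,11,11)]])
# tilt error of carton vs bin: tool lean
print(np.degrees(np.arccos(M[:,2]@bdown(.55))))
E
```

```text
[603.70432655  48.22304561 123.30190739] [602.86015656  46.85921461 121.23403605] [-0.47364776  0.12012305 -1.93626687] [0.00654247 0.53890858 0.0430091 ] [ 0.06124355 -0.09182092  2.40111474 -0.41172013  0.09874296 -1.30934768]
dr [[0.0, 0.3, -0.0], [0.0, 0.3, -0.0], [0.0, 0.3, -0.0], [0.0, 0.3, -0.0], [0.0, 0.3, -0.0]] travel [[0.0026, -0.001, 0.0029], [0.0032, -0.001, 0.0059], [0.0038, -0.001, 0.0088], [0.0044, -0.001, 0.0117], [0.0044, -0.001, 0.0117]] |dp|13 ang 0
11.313026562414409
```

Call:
carry_out(
  dr=[
    [0,0,0],
    [0,0,0],
    [0,0,0],
    [0,0,0],
    [0,0,0],
  ],
  travel=[
    [0.0026,-0.001,0.003],
    [0.0032,-0.001,0.006],
    [0.0038,-0.001,0.009],
    [0.0044,-0.001,0.012],
    [0.0044,-0.001,0.012],
  ],
  gripper=[0.045,0.045,0.045,0.045,0.045],
)

```text
time: 11.02
position: [608.8, 46.1, 111.4]
orientation: [-0.232, 2.389, -0.088]
ft_force: [-0.3, 0.5, -0.9]
gripper_width: 53.6
gripper_force: 64.2
```

```bash
python3 - <<'E'
from h import *
env.read_camera("wrist")
p,M=now();s=env.state();print(p,place(11)[0],s["ft_force"],s["wrist_torque"],s["joints"])
plan([[place(l) for l in(9,7,5,4,4)]]);print((p-place(0)[0])@(-bdown(.55)))
E
```

```text
[608.72967802  46.12671568 111.48626317] [608.59563541  46.45707404 111.85626631] [-0.08137726  0.28727185 -2.22791324] [-4.46096549e-02  4.86292589e-01  3.35376295e-04] [ 0.05490979 -0.05832942  2.39978221 -0.54919076  0.06755185 -1.17543314]
dr [[0.0, 0.3, -0.0], [0.0, 0.3, -0.0], [0.0, 0.3, -0.0], [0.0, 0.3, -0.0], [0.0, 0.3, -0.0]] travel [[0.0002, 0.0003, 0.0016], [0.0006, 0.0003, 0.0036], [0.001, 0.0003, 0.0055], [0.0012, 0.0003, 0.0065], [0.0012, 0.0003, 0.0065]] |dp|7 ang 0
10.602595163459583
```

Call:
carry_out(
  dr=[
    [0,0,0],
    [0,0,0],
    [0,0,0],
    [0,0,0],
    [0,0,0],
  ],
  travel=[
    [0.0002,0,0.0016],
    [0.0006,0,0.0032],
    [0.001,0,0.0045],
    [0.0012,0,0.0055],
    [0.0012,0,0.0055],
  ],
  gripper=[0.045,0.045,0.045,0.045,0.045],
)

```text
time: 11.48
position: [611.6, 45.9, 106.4]
orientation: [-0.232, 2.389, -0.088]
ft_force: [0.4, -0.0, -1.9]
gripper_width: 53.5
gripper_force: 64.2
```

```bash
python3 - <<'E'
from h import *
env.read_camera("wrist")
p,M=now();s=env.state();print(p,s["ft_force"],s["wrist_torque"],(p-place(0)[0])@(-bdown(.55)))
E
```

```text
[611.57841809  45.8772685  106.34780707] [ 0.29752176  0.46494175 -1.3493345 ] [-0.02172389  0.48803257 -0.0056835 ] 4.727462486004231
```

Call:
carry_out(
  dr=[
    [0,0,0],
    [0,0,0],
    [0,0,0],
  ],
  travel=[
    [0.0003,0,0.001],
    [0.0005,0,0.002],
    [0.0005,0,0.002],
  ],
  gripper=[0.045,0.045,0.045],
)

```text
time: 11.78
position: [612.5, 45.8, 104.3]
orientation: [-0.232, 2.39, -0.088]
ft_force: [0.4, 0.0, -2.3]
gripper_width: 53.4
gripper_force: 64.2
```

Call:
carry_out(
  dr=[
    [0,0,0],
    [0,0,0],
    [0,0,0],
  ],
  travel=[
    [0.0002,0,0.0008],
    [0.0003,0,0.0015],
    [0.0003,0,0.0015],
  ],
  gripper=[0.045,0.045,0.045],
)

```text
time: 12.03
position: [613.3, 45.7, 102.8]
orientation: [-0.232, 2.39, -0.088]
ft_force: [-0.5, 0.7, -1.6]
gripper_width: 53.3
gripper_force: 64.2
```

```bash
python3 - <<'E'
from h import *
env.read_camera("wrist")
p,M=now();s=env.state();print(p,s["ft_force"],s["wrist_torque"],(p-place(0)[0])@(-bdown(.55)))
E
```

```text
[613.26905851  45.72787608 102.75818716] [-0.163593    0.33680255 -1.65218433] [-0.00957968  0.48313285  0.05467671] 0.7802499299774502
```

Call:
carry_out(
  dr=[
    [0,0,0],
    [0,0,0],
    [0,0,0],
  ],
  travel=[
    [0.0002,0,0.0008],
    [0.0003,0,0.0015],
    [0.0003,0,0.0015],
  ],
  gripper=[0.045,0.045,0.045],
)

```text
time: 12.33
position: [614.2, 45.7, 101.9]
orientation: [-0.232, 2.389, -0.088]
ft_force: [-4.2, 1.0, 3.7]
gripper_width: 52.9
gripper_force: 65.3
```

```bash
python3 - <<'E'
from h import *
env.read_camera("wrist")
p,M=now();s=env.state();print(p,s["ft_force"],s["wrist_torque"],(p-place(0)[0])@(-bdown(.55)))
E
```

```text
[614.16480762  45.73579956 101.88168649] [-3.5970023   0.70841468  3.35559255] [0.049211   0.70028626 0.06266383] -0.4337487246946796
```

Call:
carry_out(
  dr=[
    [0,0,0],
    [0,0,0],
  ],
  travel=[
    [-0.0001,0,-0.0007],
    [-0.0001,0,-0.0007],
  ],
  gripper=[0.045,0.045],
)

```text
time: 12.55
position: [613.6, 45.7, 102.1]
orientation: [-0.232, 2.39, -0.088]
ft_force: [0.2, -0.1, -0.9]
gripper_width: 53.5
gripper_force: 64.2
```

Call:
carry_out(
  dr=[
    [0,0,0],
    [0,0,0],
    [0,0,0],
    [0,0,0],
    [0,0,0],
  ],
  travel=[
    [0,0,0],
    [0,0,0],
    [0,0,0],
    [0,0,0],
    [0,0,0],
  ],
  gripper=[0.056,0.059,0.062,0.066,0.068],
)

```text
time: 12.97
position: [613.8, 45.7, 102.2]
orientation: [-0.232, 2.39, -0.088]
ft_force: [0.3, -0.3, 0.4]
gripper_width: 67.7
gripper_force: 0.0
```

```bash
python3 - <<'E'
from h import *
a=env.read_camera("scene")[130:300,280:420][:,:,::-1];b=env.read_camera("top")[110:230,300:450][:,:,::-1]
a=cv2.resize(a,(400,486));b=cv2.resize(b,(400,320));b=cv2.copyMakeBorder(b,0,166,0,0,0)
cv2.imwrite("pics/p2.png",np.hstack([a,b]))
p,M=now();s=env.state();print(p,s["ft_force"],s["wrist_torque"],s["gripper_width"],s["joints"])
k=np.load("k.npy")
T=lambda b:(p-b*M[:,2],M)
plan([[T(b) for b in(15,40,75,110,140)]])
print(ik(T(140)[0],M[:,2],k).x,T(140)[0])
E
```

```text
[613.73645741  45.69641778 102.12151641] [ 0.16984065  0.53861635 -0.12533671] [-0.07946836  0.3450966  -0.03052116] 67.87756363672078 [ 0.05292601 -0.02908178  2.39511264 -0.78547009  0.04774504 -0.93971198]
dr [[0.0, 0.0, 0.0], [0.0, 0.0, 0.0], [0.0, 0.0, 0.0], [0.0, 0.0, 0.0], [0.0, 0.0, 0.0]] travel [[0.0, 0.0, -0.015], [0.0, 0.0, -0.04], [-0.0, -0.0, -0.075], [-0.0, -0.0, -0.11], [-0.0, -0.0, -0.14]] |dp|140 ang 0
[ 0.06757373 -0.44795167  2.48028341 -0.12085686  0.3703521 ] [519.08747574  45.41402954 205.27911684]
```

View pics/p2.png

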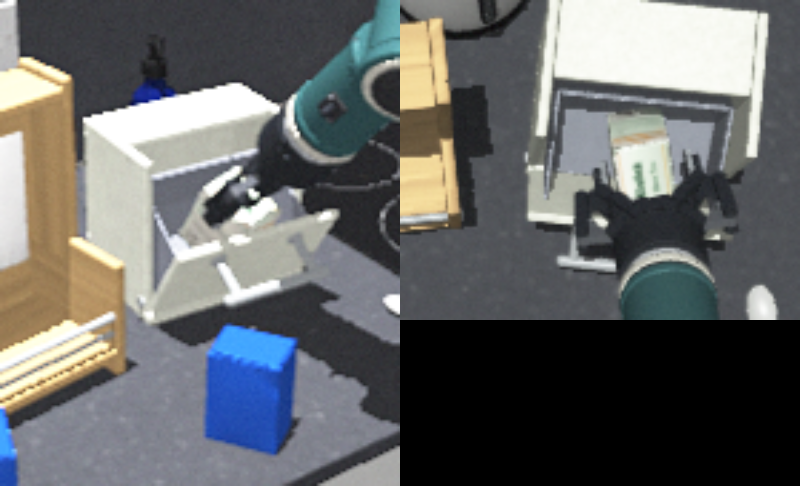

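Call:
carry_out(
  dr=[
    [0,0,0],
    [0,0,0],
    [0,0,0],
    [0,0,0],
    [0,0,0],
  ],
  travel=[
    [0,0,-0.015],
    [0,0,-0.04],
    [0,0,-0.075],
    [0,0,-0.11],
    [0,0,-0.14],
  ],
  gripper=[0.068,0.068,0.068,0.068,0.068],
)

```text
time: 13.48
position: [517.4, 45.8, 205.6]
orientation: [-0.232, 2.391, -0.086]
ft_force: [0.3, 0.3, 0.5]
gripper_width: 68.2
gripper_force: 0.0
```

```bash
cat >> h.py <<'E'
def bar(th,back=0,yo=0): return binp(-55,85,th,yo)+(19-back)*bdown(th),frame(bdown(th),YB)
E
python3 - <<'E'
from h import *
p,M=now();s=env.state();print(p,s["ft_force"],s["joints"])
T=bar(.55,130);print(T[0])
plan(seg((p,M),(T[0],T[1]),3))
E
```

```text
[517.4398171   45.76272796 205.58095542] [0.33799461 0.25311009 0.45522987] [ 0.06955445 -0.44929866  2.47647564 -0.11901956  0.37727668 -1.60107172]
[460.23017713  64.44495327 158.34700873]
dr [[3.4, 2.6, 34.6]] travel [[0.0231, 0.0108, -0.0012]] |dp|26 ang 35
dr [[3.5, 2.6, 34.7]] travel [[0.0251, -0.0042, -0.0003]] |dp|25 ang 35
dr [[3.4, 2.6, 34.6]] travel [[0.0183, -0.0178, 0.0014]] |dp|26 ang 35
```

Call:
carry_out(
  dr=[
    [3.4,2.6,34.6],
    [3.4,2.6,34.6],
    [3.4,2.6,34.6],
    [3.4,2.6,34.6],
    [3.4,2.6,34.6],
  ],
  travel=[
    [0.0231,0.0108,-0.0012],
    [0.0231,0.0108,-0.0012],
    [0.0231,0.0108,-0.0012],
    [0.0231,0.0108,-0.0012],
    [0.0231,0.0108,-0.0012],
  ],
  gripper=[0.036,0.036,0.036,0.036,0.036],
)

```text
time: 13.9
position: [499.5, 51.7, 189.4]
orientation: [0.486, 2.399, 0.109]
ft_force: [0.8, 0.6, 0.2]
gripper_width: 36.0
gripper_force: 0.0
```

Call:
carry_out(
  dr=[
    [3.5,2.6,34.7],
    [3.5,2.6,34.7],
    [3.5,2.6,34.7],
    [3.5,2.6,34.7],
    [3.5,2.6,34.7],
  ],
  travel=[
    [0.0251,-0.0042,0],
    [0.0251,-0.0042,0],
    [0.0251,-0.0042,0],
    [0.0251,-0.0042,0],
    [0.0251,-0.0042,0],
  ],
  gripper=[0.036,0.036,0.036,0.036,0.036],
)

```text
time: 14.32
position: [480.7, 57.1, 173.0]
orientation: [1.233, 2.227, 0.313]
ft_force: [-0.6, 0.2, 0.8]
gripper_width: 36.0
gripper_force: 0.0
```

Call:
carry_out(
  dr=[
    [3.4,2.6,34.6],
    [3.4,2.6,34.6],
    [3.4,2.6,34.6],
    [3.4,2.6,34.6],
    [3.4,2.6,34.6],
  ],
  travel=[
    [0.0183,-0.0178,0.0014],
    [0.0183,-0.0178,0.0014],
    [0.0183,-0.0178,0.0014],
    [0.0183,-0.0178,0.0014],
    [0.0183,-0.0178,0.0014],
  ],
  gripper=[0.036,0.036,0.036,0.036,0.036],
)

```text
time: 14.73
position: [461.7, 62.4, 157.3]
orientation: [1.932, 1.86, 0.508]
ft_force: [0.1, -0.3, -0.1]
gripper_width: 36.0
gripper_force: 0.0
```

```bash
python3 - <<'E'
from h import *
env.read_camera("wrist");env.read_camera("wrist")
p,M=now();s=env.state();print(p,bar(.55,130)[0],s["ft_force"],s["joints"])
cal=env.calibration("wrist");save("wrist","w3");
print([proj(cal,binp(-55,85,.55,y)) for y in(-55,0,55)])
plan([[bar(.55,b) for b in (100,70,50,50,50)],[bar(.55,b) for b in (30,12,0,0,0)]])
im=cv2.imread("pics/w3.png",0).astype(float)
for r in(150,170,190,210): print(r,im[r,270:370:3].astype(int))
E
```

```text
[462.21237104  62.00711214 157.74632293] [460.23017713  64.44495327 158.34700873] [0.39829797 0.82809141 0.0392637 ] [ 0.18045595 -0.42723426  2.48210148 -0.25634834  0.56037182  0.39491614]
[array([313.56928506, 255.74856442]), array([315.73933382, 196.76441877]), array([318.16897099, 130.72439449])]
dr [[0.3, 0.3, 2.3], [0.3, 0.3, 2.3], [0.3, 0.3, 2.3], [0.3, 0.3, 2.3], [0.3, 0.3, 2.3]] travel [[0.0025, -0.0012, 0.0282], [0.0027, -0.0014, 0.0582], [0.0028, -0.0015, 0.0782], [0.0028, -0.0015, 0.0782], [0.0028, -0.0015, 0.0782]] |dp|78 ang 2
dr [[0.0, -0.0, 0.0], [0.0, -0.0, 0.0], [0.0, -0.0, 0.0], [0.0, -0.0, 0.0], [0.0, -0.0, 0.0]] travel [[-0.0, -0.0, 0.02], [-0.0001, -0.0001, 0.038], [-0.0001, -0.0001, 0.05], [-0.0001, -0.0001, 0.05], [-0.0001, -0.0001, 0.05]] |dp|50 ang 0
150 [ 93  95  98  93  42  40  43  43  42  42  40  41  42  42 109 159 189 200
 180  60  66  73  81  89 103 108 111 115 127 131 132 131  89  87]
170 [ 95  92  93  91  41  41  40  91  94  96  95  93  92  92 125 167 195 195
 140  42  41  43  43  41  39  44  42  92 114 111 103 103 105 104]
190 [ 99  97  96  76  41  40  43  78  97  93  93  93  92  93 139 174 195 191
  69  42  42  43  41  44  43  42  48 115 116 106 104 103 104 107]
210 [ 94  94  99  92  44  42  41  74  93  92  92  92  93  98 152 180 195 181
  43  46  42  41  40  41  42  42  97 116 110 104 106 107 106 105]
```

View pics/w3.png

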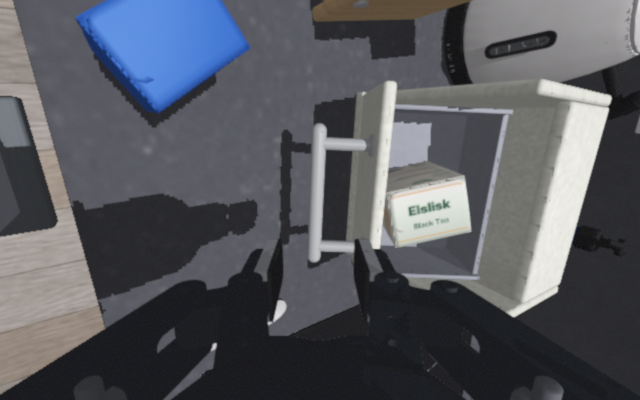

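The carton stands upright in the bin at about (428,205). The bar runs from (320,130) to (315,258), about 2 px from the predicted position. Next I'm pinching the bar.

Call:
carry_out(
  dr=[
    [0.3,0.3,2.3],
    [0.3,0.3,2.3],
    [0.3,0.3,2.3],
    [0.3,0.3,2.3],
    [0.3,0.3,2.3],
  ],
  travel=[
    [0.0025,0,0.0282],
    [0.0027,0,0.0582],
    [0.0028,0,0.0782],
    [0.0028,0,0.0782],
    [0.0028,0,0.0782],
  ],
  gripper=[0.036,0.036,0.036,0.036,0.036],
)

```text
time: 15.3
position: [501.7, 61.5, 89.0]
orientation: [1.971, 1.839, 0.515]
ft_force: [0.4, 0.3, 0.0]
gripper_width: 35.8
gripper_force: 0.0
```

```bash
python3 - <<'E'
from h import *
env.read_camera("wrist")
p,M=now();s=env.state();print(p,bar(.55,50)[0],s["ft_force"],s["joints"])
plan([[bar(.55,b) for b in (30,12,0,0,0)]])
E
```

```text
[502.42152634  61.69791451  90.37132618] [501.94275057  61.52029462  90.14504697] [0.00732066 1.24581471 0.3559608 ] [ 0.15116865 -0.20197381  2.47403826 -0.3383511   0.34992945  0.5084066 ]
dr [[-0.1, -0.0, 0.0], [-0.1, -0.0, 0.0], [-0.1, -0.0, 0.0], [-0.1, -0.0, 0.0], [-0.1, -0.0, 0.0]] travel [[-0.0002, -0.0005, 0.02], [-0.0002, -0.0005, 0.038], [-0.0002, -0.0005, 0.05], [-0.0002, -0.0005, 0.05], [-0.0002, -0.0005, 0.05]] |dp|50 ang 0
```

Call:
carry_out(
  dr=[
    [0,0,0],
    [0,0,0],
    [0,0,0],
    [0,0,0],
    [0,0,0],
  ],
  travel=[
    [0,0,0.02],
    [0,0,0.038],
    [0,0,0.048],
    [0,0,0.048],
    [0,0,0.048],
  ],
  gripper=[0.036,0.036,0.036,0.036,0.036],
)

```text
time: 15.77
position: [528.2, 60.2, 50.9]
orientation: [1.969, 1.835, 0.52]
ft_force: [0.3, 0.1, -0.2]
gripper_width: 36.2
gripper_force: 0.0
```

Call:
carry_out(
  dr=[
    [0,0,0],
    [0,0,0],
    [0,0,0],
    [0,0,0],
    [0,0,0],
  ],
  travel=[
    [0,0,0],
    [0,0,0],
    [0,0,0],
    [0,0,0],
    [0,0,0],
  ],
  gripper=[0.0,0.0,0.0,0.0,0.0],
)

```text
time: 16.18
position: [527.1, 60.1, 49.7]
orientation: [1.971, 1.836, 0.519]
ft_force: [-5.5, 2.1, 1.9]
gripper_width: 10.2
gripper_force: 58.7
```

```bash
python3 - <<'E'
from h import *
p,M=now();s=env.state();print(p,bar(.55)[0],s["ft_force"],s["gripper_width"],s["gripper_force"])
plan([[bar(t) for t in (.52,.49,.46,.43,.40)],[bar(t) for t in (.37,.34,.31,.28,.25)],[bar(t) for t in (.22,.19,.16,.13,.10)],[bar(t) for t in (.07,.04,.02,0,0)]],start=bar(.55))
E
```

```text
[527.12579719  60.08734875  49.72548021] [528.01310897  59.69238297  47.51882086] [-5.54204845  2.11555632  1.8652724 ] 10.24101090808005 58.68468225002289
dr [[1.7, 0.0, 0.0], [3.4, 0.0, 0.0], [5.2, 0.0, 0.0], [6.9, 0.0, -0.0], [8.6, 0.0, 0.0]] travel [[0.0, 0.002, -0.0016], [0.0, 0.0041, -0.0032], [0.0, 0.0062, -0.0047], [0.0, 0.0083, -0.0061], [0.0, 0.0105, -0.0075]] |dp|13 ang 9
dr [[1.7, -0.0, 0.0], [3.4, 0.0, 0.0], [5.2, 0.0, 0.0], [6.9, -0.0, -0.0], [8.6, -0.0, -0.0]] travel [[0.0, 0.002, -0.0016], [0.0, 0.004, -0.0032], [0.0, 0.0061, -0.0047], [0.0, 0.0083, -0.0061], [-0.0, 0.0105, -0.0075]] |dp|13 ang 9
dr [[1.7, 0.0, 0.0], [3.4, 0.0, 0.0], [5.1, 0.0, 0.0], [6.9, 0.0, -0.0], [8.6, 0.0, -0.0]] travel [[-0.0, 0.002, -0.0016], [0.0, 0.004, -0.0031], [0.0, 0.0061, -0.0046], [-0.0, 0.0083, -0.0061], [0.0, 0.0105, -0.0074]] |dp|13 ang 9
dr [[1.7, 0.0, 0.0], [3.4, 0.0, 0.0], [4.6, 0.0, 0.0], [5.7, 0.0, 0.0], [5.7, 0.0, 0.0]] travel [[0.0, 0.002, -0.0016], [0.0, 0.004, -0.0032], [0.0, 0.0054, -0.0042], [0.0, 0.0068, -0.0052], [0.0, 0.0068, -0.0052]] |dp|9 ang 6
```

Call:
carry_out(
  dr=[
    [1.7,0,0],
    [3.4,0,0],
    [5.2,0,0],
    [6.9,0,0],
    [8.6,0,0],
  ],
  travel=[
    [0,0.002,-0.0016],
    [0,0.004,-0.0032],
    [0,0.0062,-0.0047],
    [0,0.0083,-0.0061],
    [0,0.0105,-0.0075],
  ],
  gripper=[0.0,0.0,0.0,0.0,0.0],
)

```text
time: 16.6
position: [532.5, 59.7, 61.9]
orientation: [2.068, 1.926, 0.39]
ft_force: [-0.8, -0.7, -0.9]
gripper_width: 10.1
gripper_force: 59.0
```

Call:
carry_out(
  dr=[
    [1.7,0,0],
    [3.4,0,0],
    [5.2,0,0],
    [6.9,0,0],
    [8.6,0,0],
  ],
  travel=[
    [0,0.002,-0.0016],
    [0,0.004,-0.0032],
    [0,0.0061,-0.0047],
    [0,0.0083,-0.0061],
    [0,0.0105,-0.0075],
  ],
  gripper=[0.0,0.0,0.0,0.0,0.0],
)

```text
time: 17.02
position: [540.2, 59.1, 73.6]
orientation: [2.158, 2.011, 0.254]
ft_force: [-0.7, -1.8, 0.0]
gripper_width: 10.0
gripper_force: 59.2
```

Call:
carry_out(
  dr=[
    [1.7,0,0],
    [3.4,0,0],
    [5.1,0,0],
    [6.9,0,0],
    [8.6,0,0],
  ],
  travel=[
    [0,0.002,-0.0016],
    [0,0.004,-0.0031],
    [0,0.0061,-0.0046],
    [0,0.0083,-0.0061],
    [0,0.0105,-0.0074],
  ],
  gripper=[0.0,0.0,0.0,0.0,0.0],
)

```text
time: 17.43
position: [549.7, 58.3, 84.0]
orientation: [2.243, 2.09, 0.108]
ft_force: [1.5, -2.3, 1.8]
gripper_width: 9.8
gripper_force: 59.3
```

Call:
carry_out(
  dr=[
    [1.7,0,0],
    [3.4,0,0],
    [4.6,0,0],
    [5.7,0,0],
    [5.7,0,0],
  ],
  travel=[
    [0,0.002,-0.0016],
    [0,0.004,-0.0032],
    [0,0.0054,-0.0042],
    [0,0.0068,-0.0052],
    [0,0.0068,-0.0052],
  ],
  gripper=[0.0,0.0,0.0,0.0,0.0],
)

```text
time: 17.85
position: [554.7, 57.9, 88.6]
orientation: [-2.298, -2.14, -0.001]
ft_force: [-1.3, -1.5, 2.9]
gripper_width: 9.7
gripper_force: 60.1
```

```bash
python3 - <<'E'
from h import *
env.read_camera("wrist")
p,M=now();s=env.state();print(p,bar(0)[0],s["ft_force"],s["gripper_width"],M[:,2])
E
```

```text
[554.6936341   57.90094009  88.55074426] [554.33469499  57.8468566   86.        ] [-0.46008886 -1.46062871  1.60107617] 9.771563416153446 [ 6.33135130e-04  1.41750648e-03 -9.99998795e-01]
```

Call:
carry_out(
  dr=[
    [0,0,0],
    [0,0,0],
    [0,0,0],
    [0,0,0],
  ],
  travel=[
    [0,0.001,-0.0006],
    [0,0.002,-0.0012],
    [0,0.003,-0.0018],
    [0,0.003,-0.0018],
  ],
  gripper=[0.0,0.0,0.0,0.0],
)

```text
time: 18.23
position: [554.7, 57.9, 88.6]
orientation: [-2.295, -2.139, 0.004]
ft_force: [-5.2, -0.7, -2.7]
gripper_width: 9.8
gripper_force: 59.4
```

```bash
python3 - <<'E'
from h import *
env.read_camera("wrist")
p,M=now();s=env.state();print(p,s["ft_force"])
E
```

```text
[554.66999142  57.89992855  88.60506714] [-5.66900907 -1.76856693 -2.55536397]
```

Call:
carry_out(
  dr=[
    [0,0,0],
    [0,0,0],
    [0,0,0],
    [0,0,0],
  ],
  travel=[
    [0,0.0015,-0.001],
    [0,0.003,-0.002],
    [0,0.005,-0.003],
    [0,0.005,-0.003],
  ],
  gripper=[0.0,0.0,0.0,0.0],
)

```text
time: 18.62
position: [554.6, 57.9, 88.6]
orientation: [-2.29, -2.133, 0.016]
ft_force: [-12.3, 0.9, -6.6]
gripper_width: 9.9
gripper_force: 59.2
```

Call:
carry_out(
  dr=[
    [0,0,0],
    [0,0,0],
    [0,0,0],
    [0,0,0],
    [0,0,0],
  ],
  travel=[
    [0,-0.003,0.002],
    [0,-0.005,0.003],
    [0,-0.0055,0.003],
    [0,-0.0055,0.003],
    [0,-0.0055,0.003],
  ],
  gripper=[0.0,0.0,0.036,0.036,0.036],
)

```text
time: 19.03
position: [558.5, 58.1, 91.3]
orientation: [2.297, 2.141, 0.007]
ft_force: [0.4, 0.3, -0.2]
gripper_width: 36.1
gripper_force: 0.0
```

Call:
carry_out(
  dr=[
    [0,0,0],
    [0,0,0],
    [0,0,0],
    [0,0,0],
    [0,0,0],
  ],
  travel=[
    [0,0,-0.005],
    [0,0,-0.03],
    [0,0,-0.065],
    [0,0,-0.1],
    [0,0,-0.13],
  ],
  gripper=[0.036,0.036,0.036,0.036,0.036],
)

```text
time: 19.45
position: [557.8, 57.8, 223.5]
orientation: [2.298, 2.141, 0.006]
ft_force: [0.4, -0.4, -0.4]
gripper_width: 35.9
gripper_force: 0.0
```

```bash
python3 - <<'E'
from h import *
p,M=now();s=env.state();print(p,s["ft_force"],s["gripper_width"])
o=cv2.imread("pics/top.png").astype(int);n=env.read_camera("top")[:,:,::-1].astype(int)
cal=env.calibration("wrist");save("wrist","w4")
d=np.abs(o-n).sum(2)>60
ys,xs=np.where(d[98:212,178:445]);print(len(xs),xs.min()+178,xs.max()+178,ys.min()+98,ys.max()+98)
# handle bar columns in wrist view vs predicted at th=0
im=cv2.imread("pics/w4.png",0)
for y in(45,30,10):
    for th in(0,.03): print(y,th,proj(cal,binp(-55,85,th,y)))
for r in(135,150,165): print(r,im[r,295:335:2])
E
```

```text
[557.84081218  57.80161608 223.48310011] [ 0.44238646 -0.44074441 -0.40023989] 35.89472474850169
4628 256 444 125 211
45 0 [307.08789035 146.55571278]
45 0.03 [304.24739696 146.41162538]
30 0 [307.26021325 163.7424312 ]
30 0.03 [304.45955119 163.49881704]
10 0 [307.48236798 185.89915577]
10 0.03 [304.73310992 185.53161032]
135 [ 82  81  80  86 127 158 176 187 178 161 134  93  84  81  80  81  81  79
  79  78]
150 [ 79  80  80  84 122 158 173 186 176 161 153 153 153 153 153 154 153 154
 154 154]
165 [ 84  83  82  84 122 157 173 182 175 160 127  64  67  80  81  83  83  81
  82  82]
```

Call:
carry_out(
  dr=[
    [0,0,0],
    [0,0,0],
    [0,0,0],
    [0,0,0],
    [0,0,0],
  ],
  travel=[
    [0,-0.03,-0.02],
    [0,-0.07,-0.03],
    [0,-0.11,-0.03],
    [0,-0.14,-0.03],
    [0,-0.14,-0.03],
  ],
  gripper=[0.036,0.036,0.036,0.036,0.036],
)

```text
time: 19.97
position: [412.4, 67.8, 249.6]
orientation: [-2.296, -2.141, -0.0]
ft_force: [-0.2, -0.3, -1.2]
gripper_width: 36.0
gripper_force: 0.0
```

```bash
python3 - <<'E'
from h import *
o=cv2.imread("pics/top.png",0);n=cv2.cvtColor(env.read_camera("top"),cv2.COLOR_RGB2GRAY)
d=(cv2.absdiff(o,n)>40)
for nm,(x0,x1,y0,y1) in dict(panel=(345,440,165,200),inside=(355,425,145,172),jar_shaker=(205,262,120,190),shaker=(255,285,118,150)).items(): print(nm,d[y0:y1,x0:x1].sum())
for c in(368,385,400): print(c,o[174:202,c],n[174:202,c])
E
```

```text
panel 114
inside 514
jar_shaker 1
shaker 12
368 [168 202 202 208 212 213 217 228 227 228 227 222 217 213 204 200 190 223
 195 165  47  38  37  42  83  82  83  81] [167 198 201 207 211 215 217 228 228 228 227 225 217 214 204 197 191 224
 197 164  45  31  36  37  84  81  83  80]
385 [105 101  98  99  96  95  54  86  86  84  84  80  80  82  82  82  86 139
 191 228 186 150  41  34  40  84  86  83] [103  99 100 100  99  96  50  86  83  84  83  83  78  81  79  84  85 138
 194 227 186 151  40  36  41  86  83  84]
400 [239 102  94  98  99 102  98  81  81  84  79  81  83  81  84  86  81  81
  89 180 210 211 174  92  35  35  36  80] [239 100  97  97 100  99  96  84  80  86  81  81  82  79  80  84  82  80
  91 183 209 210 176  90  36  30  41  82]
```

```bash
python3 - <<'E'
from h import *
o=cv2.imread("pics/top.png",0);n=cv2.cvtColor(env.read_camera("top"),cv2.COLOR_RGB2GRAY)
d=(cv2.absdiff(o,n)>40).astype(np.uint8)[140:178,350:432]
k,l,st,ce=cv2.connectedComponentsWithStats(d);i=1+st[1:,4].argmax();print(st[i],ce[i]+[350,140])
c=env.calibration("top")
f=UX*np.cos(.25)+UY*np.sin(.25);g=-UX*np.sin(.25)+UY*np.cos(.25)
print([proj(c,binp(58,95,0,-5)+a*f+b*g).round() for a,b in((-34,27),(-34,-27),(34,-27),(34,27))])
env.job_done()
E
```

```text
[ 27   3  28  29 528] [390.51136364 157.34090909]
[array([384., 163.]), array([406., 159.]), array([401., 132.]), array([379., 135.])]
the job is handed in; nothing more can be done
```

The tea carton is put away and the job handed in at about 20 s: it was stood in the tipped-open bin and let go there. The bin is pushed back to its stop, with the handle where it started in the top view, and the jar and shaker look unmoved.

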